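# Load and start the specimen-jar peg dryer

## Robot

A 7-joint arm with a two-finger parallel gripper is mounted at the origin on the work surface. World frame = base frame: x ahead of the robot, y to its left, z up, the work surface at z = 0. Lengths are in m, angles in degrees, forces in N, time in s.
With the tool pointing down it reaches from about 0.425 to 0.875 m from the base axis. Payload 4.7 kg.
Tool frame: the origin (TCP) lies at the centre of the arm's flange, where the gripper is bolted on; the fingertips stand 182 mm ahead of it and the grasp point (between the pads) lies 164 mm ahead of it (env.grip_depth is the distance from the TCP to the grasp point, in m); z points along the fingers, y is the line along which they close (so a half turn about z gives the same grasp; the last joint's range is limited). The gripper opens to 87 mm and grips with 3 to 60 N. Pads are 19 mm wide; open, the fingers measure 117 mm over their backs; the gripper's body (75 mm by 190 mm) begins 51 mm behind the grasp point.
Start: joints at [-72.588, 18.392, -4.016, 83.108, 1.295, 78.541, -3.26], TCP at [0.186, 0.623, 0.405] pointing down, gripper open.
Joint ranges: [-163.93, 163.93], [-17.29, 119.83], [-79.2, 71.16], [3.27, 140.29], [-89.18, 269.18], [5.43, 117.66], [-154.24, 154.24]. Speed limits (degrees/s): [147.25, 147.25, 180, 180, 180, 180, 180].

## Interface

Orientations are given as [roll, pitch, yaw] about the fixed x, y, z axes, in that order (R = Rz(yaw) Ry(pitch) Rx(roll)).
In Python, from cell import env gives the robot as it stands. The module is installed in compiled form; this text tells all that it offers.
- The arm moves only by the tool send_rows, never from a script. Its arguments are lists of equal length, an entry for each row: "xyz": the shift along the tool's x, y, z in m, a list of three; "rotation": the turn, a rotation vector about the tool's x, y, z in rad, a list of three; "jaw": the opening, from 0 (shut) to 1 (fully open). A call has 1 to 20 rows; each row shifts and turns the commanded pose from where the row before left it, along the tool's axes as they then stand; what a row does not reach is not made up. A row lasts 1/10 s, in which the tool goes at most 50 mm and 8.59 degrees, less where a joint would pass 70% of its speed; a pose out of reach is approached as far as the arm can. A call is refused whole if a number of a shift passes 0.05 or a number of a turn 0.15, either way. A call with a gripper value outside its range is refused whole. The fingers move at their own pace and stop on an object; "newtons" is the grip in N (left out, the last holds). Time passes only in rows, so rows that do not move let the fingers close. It gives the time, the measured TCP pose, the force, the opening and the grip force at its end, in the units of the state.
- env.get_obs(): the state, without advancing time (a new reading comes with each control period).
- env.read_camera(name): name is "side" or "top"; returns a dict with "image" (480x640x3 uint8, blue, green, red), "fx", "fy", "cx", "cy" (pixels), "R" (3x3) and "t" (3): a world point X has camera coordinates R X + t. Camera axes: x right, y down, z forward; pixel columns grow to the right and rows downward; lengths in m; the calibration is good to about 2 mm. A picture is of the moment at which its call begins. There is no depth.
- env.sign_off(): hands the job in; it is judged then, once.
The state is a dict: "time_s": time; "qpos": joint angles; "joint_velocities": joint speeds; "effort": joint torques, N m; "tool_pos": TCP position; "tool_rot": TCP orientation; "force": force on the tool from outside, world axes, zero at the start; "wrist_torque": the same for the moment, N m; "grip_width": finger opening in m; "grasp_force": force on a finger pad.
Only numpy, scipy, OpenCV 4.12 (cv2) and the standard library are available. Lean on these libraries where they do the work, as an engineer would, in place of code of your own. Each camera call takes 0.05 s, during which the arm holds its last target. There are 200 camera calls.

## Task

Wake the dryer by pressing the blue key on its control box. Then turn every rinsed specimen jar lying on the desk upside down over a drying peg of its own, right down so that its rim rests on the dryer, and let go. When all are on, press the yellow key (time) and after it the green key (start), always one key at a time, and leave the dish, the reagent jar and the specimen tray where they are.

Things in the scene. Friction and masses are not known exactly. Their poses are not given: they have to be found in the camera images.
- jar1: Square white plastic specimen jar, 44 x 44 mm, 84 mm long, walls 3 mm, base 4 mm (mouth 38 mm square inside, 80 mm deep), red band 4 to 16 mm from the rim, about 70 g. Starts lying on a flat side on the desk, mouth towards the dryer side and beyond. Origin: the jar's centre, 42 mm from base and rim. Own x axis: along the jar, from base out through the mouth. May be absent (None from the start).
- jar2: Square white plastic specimen jar, 44 x 44 mm, 84 mm long, walls 3 mm, base 4 mm (mouth 38 mm square inside, 80 mm deep), red band 4 to 16 mm from the rim, about 70 g. Starts lying on a flat side on the desk, mouth towards the dryer side and beyond. Origin: the jar's centre, 42 mm from base and rim. Own x axis: along the jar, from base out through the mouth. May be absent (None from the start).
- jar3: Square white plastic specimen jar, 44 x 44 mm, 84 mm long, walls 3 mm, base 4 mm (mouth 38 mm square inside, 80 mm deep), red band 4 to 16 mm from the rim, about 70 g. Starts lying on a flat side on the desk, mouth towards the dryer side and beyond. Origin: the jar's centre, 42 mm from base and rim. Own x axis: along the jar, from base out through the mouth. May be absent (None from the start).
- jar4: Square white plastic specimen jar, 44 x 44 mm, 84 mm long, walls 3 mm, base 4 mm (mouth 38 mm square inside, 80 mm deep), red band 4 to 16 mm from the rim, about 70 g. Starts lying on a flat side on the desk, mouth towards the dryer side and beyond. Origin: the jar's centre, 42 mm from base and rim. Own x axis: along the jar, from base out through the mouth. May be absent (None from the start).
- peg1 (a point): Foot of one upright steel drying peg, on the dryer's top face (45 mm above the desk): axis of the peg, point z up. The peg is 22 mm in diameter with a round tip 55 mm above this point. A jar that is fully down stands with its rim on the dryer's top, its centre 42 mm above this point, around the peg with about 8 mm play on each side.
- peg2 (a point): Foot of one upright steel drying peg, on the dryer's top face (45 mm above the desk): axis of the peg, point z up. The peg is 22 mm in diameter with a round tip 55 mm above this point. A jar that is fully down stands with its rim on the dryer's top, its centre 42 mm above this point, around the peg with about 8 mm play on each side.
- peg3 (a point): Foot of one upright steel drying peg, on the dryer's top face (45 mm above the desk): axis of the peg, point z up. The peg is 22 mm in diameter with a round tip 55 mm above this point. A jar that is fully down stands with its rim on the dryer's top, its centre 42 mm above this point, around the peg with about 8 mm play on each side.
- peg4 (a point): Foot of one upright steel drying peg, on the dryer's top face (45 mm above the desk): axis of the peg, point z up. The peg is 22 mm in diameter with a round tip 55 mm above this point. A jar that is fully down stands with its rim on the dryer's top, its centre 42 mm above this point, around the peg with about 8 mm play on each side.
- dryer: White peg dryer, a fixed box 120 mm (x) by 350 mm (y) by 45 mm high, with four pegs in a row along its own y axis, 90 mm apart. Origin: centre of its underside; x axis across the row.
- control: Fixed grey control box of the dryer, 100 mm (x) by 200 mm (y) by 40 mm high, with the blue, yellow and green keys in a row along its own y axis. Origin: centre of its underside.
- key_blue_top (a point): Centre of the top face of the round blue key, 28 mm across, on the control box; it moves down with the key. Press straight down. Neighbouring keys are 60 mm apart, in any order.
- key_blue (a joint): Travel of that key in m: 0 up, 0.006 fully down (spring, about 4 N fully down; it comes back up when let go). It counts as pressed beyond 0.004 held for 0.1 s.
- key_yellow_top (a point): Centre of the top face of the round yellow key, 28 mm across, on the control box; it moves down with the key. Press straight down. Neighbouring keys are 60 mm apart, in any order.
- key_yellow (a joint): Travel of that key in m: 0 up, 0.006 fully down (spring, about 4 N fully down; it comes back up when let go). It counts as pressed beyond 0.004 held for 0.1 s.
- key_green_top (a point): Centre of the top face of the round green key, 28 mm across, on the control box; it moves down with the key. Press straight down. Neighbouring keys are 60 mm apart, in any order.
- key_green (a joint): Travel of that key in m: 0 up, 0.006 fully down (spring, about 4 N fully down; it comes back up when let go). It counts as pressed beyond 0.004 held for 0.1 s.
- dish: Bystander: glass dish with cover, 90 mm across, 16 mm high, loose. Origin: centre of its underside.
- reagent: Bystander: closed amber reagent jar, 60 mm across, 110 mm high, loose. Origin: centre of its underside.
- specimens: Bystander: wooden tray of small specimens, 80 x 120 x 30 mm, loose. Origin: centre of its underside.
There are look-alikes about, which are no part of the job. Leave any purple or turquoise look-alike of the jar1 alone. Leave any black look-alike of the jar4 alone.

How it is judged:
By the outcome, as a careful person would: the job done as asked, in the order asked, and still so for the second after the job is handed in, with the robot touching nothing.
Of jar1, jar2, jar3, jar4 only 3 to 4 are there at a start; the rules pass over those that are not, and their reading is None.
At some moment in a run one of jar1, jar2, jar3, jar4 may be knocked a few centimetres aside while the robot is not near it.
It also fails if it takes over 210 s, if anything falls off the work surface, if the arm or the gripper's body presses on something with over 40 N, if the wrist force passes 120 N, or if a joint passes its speed limit or range.

## Working session

There is one attempt and no reset: what is moved stays moved. The work goes in short steps, Python scripts to look and compute and a tool call to move; the robot and the scene stay as the last step left them, time stands still between calls to the robot, and variables do not carry over. Pictures are saved under pics/ and viewed, at most 14 in all, crops included, and the job is handed in when it is done.

Besides the shell and the picture viewer there is one more tool, called after "Call:" by a JSON object that holds its "method" and its "body". send_rows: Moves the arm, as the interface text tells. Its arguments: {"type":"object","properties":{"xyz":{"type":"array"},"rotation":{"type":"array"},"jaw":{"type":"array"},"newtons":{"type":"number"}},"required":["xyz","rotation","jaw"]}

```bash
mkdir -p pics
python3 - <<'E'
from cell import env
import cv2
o=env.get_obs(); print({k:o[k] for k in('time_s','qpos','tool_pos','tool_rot','grip_width')},env.grip_depth)
for n in('top','side'):
    d=env.read_camera(n); cv2.imwrite(f'pics/{n}0.png',d['image']); print(n,{k:d[k] for k in d if k!='image'})
E
```

```text
{'time_s': 0.0, 'qpos': array([-72.58628637,  18.43942466,  -4.01668364,  83.17645115,
         1.29506717,  78.54041149,  -3.26015205]), 'tool_pos': array([0.18572105, 0.6226811 , 0.40364362]), 'tool_rot': array([-1.79888967e+02,  5.51943344e-03,  1.63397030e+02]), 'grip_width': 0.0873439083335372} 0.1635
top {'fx': 456.79141326260543, 'fy': 456.79141326260543, 'cx': 316.48480312412954, 'cy': 233.49040068755147, 'R': array([[ 0.00897899, -0.9999015 , -0.01078755],
       [-0.98882746, -0.00727326, -0.14888702],
       [ 0.1487939 ,  0.01200388, -0.98879537]]), 't': array([0.0981513 , 0.60151408, 1.35422179])}
side {'fx': 556.1979825436714, 'fy': 556.1979825436714, 'cx': 319.9439240209594, 'cy': 246.1160061360992, 'R': array([[ 0.81438332, -0.57997111, -0.02033035],
       [-0.42196442, -0.56773604, -0.70683932],
       [ 0.39840411,  0.58421684, -0.70708193]]), 't': array([-0.44372626,  0.37095156,  1.29257636])}
```

View pics/top0.png

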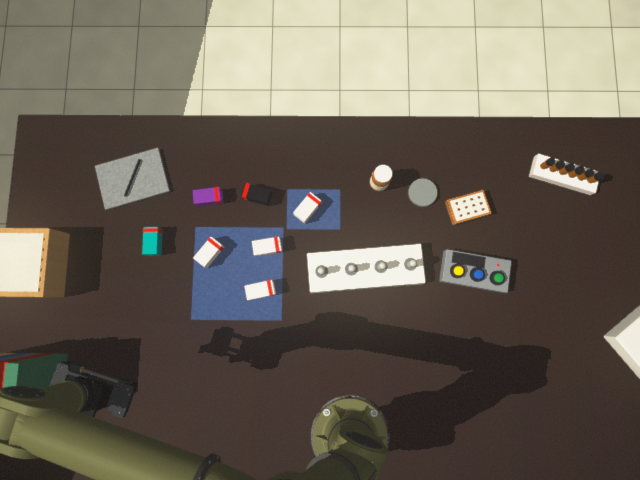

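View pics/side0.png

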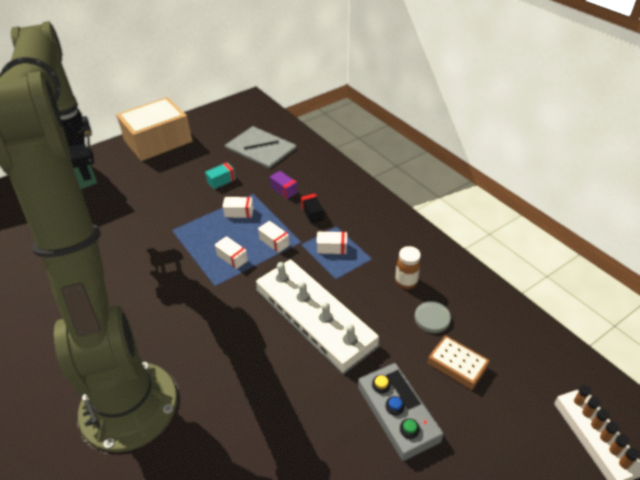

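The top view shows four white jars with red bands at about (208,251), (267,246), (259,290) and (307,208). The look-alikes are purple (207,195), turquoise (151,240) and black (257,193). The pegs run from (321,271) to (411,264). The keys are yellow (458,270), blue (478,274) and green (498,278). I choose the four white ones and check them in a close crop while measuring.

```bash
cat > h.py <<'E'
import numpy as np, cv2
from cell import env
def cam(n): return env.read_camera(n)
def plane(d,uv,z):
    C=-d['R'].T@d['t']; r=d['R'].T@np.array([(uv[0]-d['cx'])/d['fx'],(uv[1]-d['cy'])/d['fy'],1])
    return C+r*(z-C[2])/r[2]
def proj(d,X):
    p=d['R']@np.array(X)+d['t']; return np.array([d['fx']*p[0]/p[2]+d['cx'],d['fy']*p[1]/p[2]+d['cy']])
def masks(d):
    h=cv2.cvtColor(d['image'],cv2.COLOR_BGR2HSV); H,S,V=cv2.split(h)
    red=(((H<9)|(H>170))&(S>130)&(V>90)).astype(np.uint8)
    white=((S<70)&(V>110)).astype(np.uint8)
    return red,white
def blobs(m,lo,hi):
    n,l,s,c=cv2.connectedComponentsWithStats(m)
    return [(l==i,s[i],c[i]) for i in range(1,n) if lo<s[i,4]<hi]
def jars(d,zc=0.022):
    """lying jars: white blob with a red band at one end"""
    red,white=masks(d); out=[]
    for m,s,c in blobs(white|red,150,1500):
        r=m&(red>0); w=m&(white>0)
        if r.sum()<25 or w.sum()<120 or r.sum()>w.sum(): continue
        pts=np.argwhere(m)[:,::-1].astype(np.float32)
        hull=cv2.convexHull(pts); M=cv2.moments(hull)
        cc=np.array([M['m10']/M['m00'],M['m01']/M['m00']])
        rc=np.argwhere(r)[:,::-1].mean(0)
        (u,v),(a,b),g=cv2.minAreaRect(pts)
        X=plane(d,cc,zc); Q=plane(d,rc,zc); a_=Q-X
        out.append((cc.round(1),X.round(4),round(float(np.degrees(np.arctan2(a_[1],a_[0]))),1),round(float(np.linalg.norm(a_)),3),m))
    return out
E
python3 - <<'E'
from h import *
for n in('top','side'):
    d=cam(n); print(n,'C',-d['R'].T@d['t'])
    for j in jars(d): 
        ys,xs=np.nonzero(j[4]); pts=np.stack([xs,ys],1).astype(np.float32)
        P=np.array([plane(d,p,0.03)[:2] for p in pts]).astype(np.float32)
        print(*j[:4],cv2.minAreaRect(P))
    h=cv2.cvtColor(d['image'],cv2.COLOR_BGR2HSV)
    for nm,lo,hi in(('y',20,35),('b',98,118),('g',45,85)):
        m=cv2.inRange(h,(lo,140,70),(hi,255,255))
        for mm,s,c in blobs(m,60,600): print(nm,s[:4],s[4],c.round(1),plane(d,c,.045).round(4))
    if n=='top':
        red,white=masks(d)
        for m,s,c in blobs(white,2500,12000):
            ys,xs=np.nonzero(m); 
            if s[2]>100 and 300<c[0]<430:
                P=np.array([plane(d,p,0.045)[:2] for p in zip(xs,ys)]).astype(np.float32); print('dryer',c,cv2.minAreaRect(P))
    if n=='top': cr=d['image'][180:310,185:525]; cv2.imwrite('pics/crop1.png',cv2.resize(cr,(800,306),interpolation=cv2.INTER_CUBIC))
E
```

```text
top C [0.3924124  0.08626069 1.42966469]
[306.5 207. ] [0.6884 0.1355 0.022 ] -40.0 0.035 ((0.6869478821754456, 0.13539350032806396), (0.05354847013950348, 0.0937255471944809), 51.491424560546875)
[207.6 251.7] [0.5445 0.441  0.022 ] -40.5 0.033 ((0.543491542339325, 0.4388229548931122), (0.05759096518158913, 0.0899236723780632), 52.34223175048828)
[266.2 246. ] [0.5639 0.2593 0.022 ] -79.9 0.032 ((0.5624809265136719, 0.2580597698688507), (0.05446423590183258, 0.09073042124509811), 11.105337142944336)
[259.4 289.6] [0.4291 0.2766 0.022 ] -77.8 0.031 ((0.42876124382019043, 0.27549347281455994), (0.051744237542152405, 0.09117480367422104), 13.21654224395752)
y [453 266  11  10] 88 [458.1 270.4] [ 0.4914 -0.3254  0.045 ]
b [474 270  10   9] 75 [478.2 273.9] [ 0.4812 -0.3855  0.045 ]
g [494 273  10   9] 70 [498.3 277.3] [ 0.4715 -0.4451  0.045 ]
dryer [365.34597556 267.76696165] ((0.49719035625457764, -0.04548616707324982), (0.12456460297107697, 0.35284414887428284), 5.226934909820557)
side C [ 0.00292389 -0.80189071  1.16713942]
[235.3 206.5] [0.5365 0.4471 0.022 ] -40.3 0.038 ((0.531918466091156, 0.43965408205986023), (0.10912561416625977, 0.08192989975214005), 59.778873443603516)
[273.3 235.7] [0.5622 0.2627 0.022 ] -80.2 0.021 ((0.558657705783844, 0.2574826180934906), (0.08162848651409149, 0.12606145441532135), 10.110434532165527)
[329.6 241.6] [0.6817 0.1425 0.022 ] -42.8 0.037 ((0.6776434183120728, 0.13732093572616577), (0.09559016674757004, 0.08536392450332642), 53.407230377197266)
[230.7 251.7] [0.4274 0.2798 0.022 ] -52.8 0.018 ((0.4254099130630493, 0.2742299735546112), (0.07745762914419174, 0.12832647562026978), 12.125216484069824)
y [374 376  15  13] 159 [381.1 381.8] [ 0.4929 -0.316   0.045 ]
b [388 397  15  13] 142 [395.  403.1] [ 0.4832 -0.3753  0.045 ]
g [206 165  24  23] 268 [217.5 175.9] [0.5542 0.5917 0.045 ]
g [403 420  14  13] 136 [409.8 426. ] [ 0.4731 -0.4352  0.045 ]
```

View pics/crop1.png

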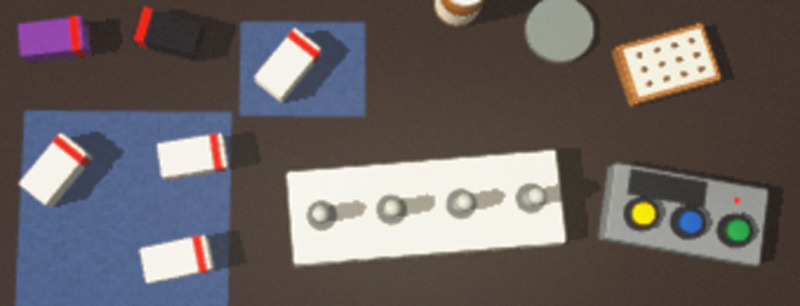

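The crop confirms four white red-banded jars, four pegs, and the keys in the order yellow, blue, green (crop pixels 643, 690 and 737). Next I triangulate the keys and peg tips.

```bash
cat >> h.py <<'E'
def tri(a,ua,b,ub):
    A=[];B=[]
    for d,u in((a,ua),(b,ub)):
        C=-d['R'].T@d['t']; r=d['R'].T@np.array([(u[0]-d['cx'])/d['fx'],(u[1]-d['cy'])/d['fy'],1]); r/=np.linalg.norm(r)
        P=np.eye(3)-np.outer(r,r); A.append(P);B.append(P@C)
    return np.linalg.solve(sum(A),sum(B))
from scipy.spatial.transform import Rotation as Ro
def pose():
    o=env.get_obs(); return o['tool_pos'],Ro.from_euler('xyz',o['tool_rot'],degrees=True)
def go(p,R=None):
    """remaining shift in present tool axes and turn to reach pose"""
    x,r=pose(); R=R or r
    print('shift mm',(r.inv().apply(np.array(p)-x)*1e3).round(1),'then rotvec',(r.inv()*R).as_rotvec().round(3), 'shift in new axes',(R.inv().apply(np.array(p)-x)*1e3).round(1))
E
python3 - <<'E'
from h import *
a=cam('top');b=cam('side')
for nm,u,v in(('y',(458.1,270.4),(381.1,381.8)),('b',(478.2,273.9),(395,403.1)),('g',(498.3,277.3),(409.8,426))): print(nm,tri(a,u,b,v).round(4))
yaw=np.radians(5.2)
for k in(-1.5,-.5,.5,1.5):
    f=np.array([.497-np.sin(yaw)*.09*k,-.0455+np.cos(yaw)*.09*k,.045]); print(k,f.round(4),*[proj(c,f+[0,0,h]).round(1) for c in(a,b) for h in(0,.055)])
s=np.hstack([cv2.resize(a['image'][240:300,300:430],(520,240)),cv2.resize(b['image'][250:370,250:380],(260,240))])
cv2.imwrite('pics/pegs.png',s)
E
```

```text
y [ 0.4892 -0.3213  0.0566]
b [ 0.4792 -0.3805  0.0574]
g [ 0.4695 -0.4397  0.0573]
-1.5 [ 0.5092 -0.1799  0.045 ] [409.7 264.1] [413.3 262.5] [350.4 338.8] [350.8 325.2]
-0.5 [ 0.5011 -0.0903  0.045 ] [380.  266.5] [382.4 265. ] [326.2 316.8] [325.9 303. ]
0.5 [ 0.4929 -0.0007  0.045 ] [350.4 269. ] [351.6 267.6] [303.6 296.3] [302.7 282.5]
1.5 [0.4848 0.0889 0.045 ] [320.8 271.4] [320.8 270.2] [282.5 277.2] [281.1 263.3]
```

View pics/pegs.png

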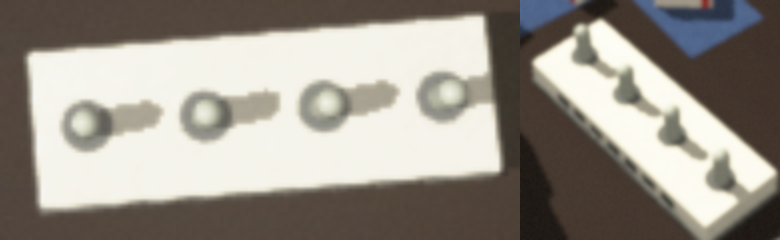

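The pegs match the predicted dryer row within about 2 mm and the keys triangulate at z≈0.057. I'll swing the arm to the blue key, first turning the tool so that its x is world y, its y is world x and its z points down.

Call:
{"method": "send_rows", "body": {"xyz": [[0,0,0],[0,0,0],[0,0,0],[0,0,0],[0,0,0],[0,0,0],[0,0,0],[0,0,0],[0,0,0],[-0.035,0.035,0],[-0.035,0.035,0],[-0.035,0.035,0],[-0.035,0.035,0],[-0.035,0.035,0],[-0.035,0.035,0],[-0.035,0.035,0],[-0.035,0.035,0],[-0.035,0.035,0],[-0.04,0,0.01],[-0.04,0,0.01]], "rotation": [[0,0,0.1424],[0,0,0.1424],[0,0,0.1424],[0,0,0.1424],[0,0,0.1424],[0,0,0.1424],[0,0,0.1424],[0,0,0.1424],[0,0,0.1424],[0,0,0],[0,0,0],[0,0,0],[0,0,0],[0,0,0],[0,0,0],[0,0,0],[0,0,0],[0,0,0],[0,0,0],[0,0,0]], "jaw": [0,0,0,0,0,0,0,0,0,0,0,0,0,0,0,0,0,0,0,0]}}

```text
time_s: 2.3
tool_pos: [0.5014, 0.2257, 0.3845]
tool_rot: [180.0, 0.0, 89.9]
force: [-0.6, 0.5, -0.3]
grip_width: 0.0004
grasp_force: 0.0
```

Call:
{"method": "send_rows", "body": {"xyz": [[-0.045,0,0.005],[-0.045,0,0.005],[-0.045,0,0.005],[-0.045,0,0.005],[-0.045,0,0.005],[-0.045,0,0.005],[-0.045,0,0.005],[-0.045,0,0.01],[-0.045,0,0.01],[-0.045,-0.005,0.01],[-0.045,-0.005,0.015],[-0.045,-0.005,0.015],[-0.045,-0.005,0.015],[-0.021,-0.002,0.005],[0,0,0]], "rotation": [[0,0,0],[0,0,0],[0,0,0],[0,0,0],[0,0,0],[0,0,0],[0,0,0],[0,0,0],[0,0,0],[0,0,0],[0,0,0],[0,0,0],[0,0,0],[0,0,0],[0,0,0]], "jaw": [0,0,0,0,0,0,0,0,0,0,0,0,0,0,0]}}

```text
time_s: 3.8
tool_pos: [0.4759, -0.382, 0.2688]
tool_rot: [-179.8, 0.1, 89.6]
force: [-0.1, 0.2, 0.5]
grip_width: 0.0007
grasp_force: 0.0
```

Call:
{"method": "send_rows", "body": {"xyz": [[0,0.003,0.01],[0,0,0.01],[0,0,0.006],[0,0,0.002],[0,0,0.002],[0,0,0.002],[0,0,0]], "rotation": [[0,0,0],[0,0,0],[0,0,0],[0,0,0],[0,0,0],[0,0,0],[0,0,0]], "jaw": [0,0,0,0,0,0,0]}}

```text
time_s: 4.5
tool_pos: [0.4818, -0.3775, 0.2387]
tool_rot: [179.9, -0.1, 90.0]
force: [-0.9, 4.3, 7.0]
grip_width: 0.0006
grasp_force: 3.4
```

Call:
{"method": "send_rows", "body": {"xyz": [[0,0,0.002],[0,0,0],[0,0,0]], "rotation": [[0,0,0],[0,0,0],[0,0,0]], "jaw": [0,0,0]}}

```text
time_s: 4.8
tool_pos: [0.4817, -0.3778, 0.2384]
tool_rot: [179.9, -0.2, 90.0]
force: [-3.4, 7.1, 17.9]
grip_width: 0.0006
grasp_force: 8.9
```

Run:
```python
from h import *
d=cam('side'); o=env.get_obs(); print(o['force'],o['tool_pos'])
cv2.imwrite('pics/blue.png',cv2.resize(d['image'][340:470,330:470],(700,600)))
```

```text
[-4.59092436  7.2982725  17.3612963 ] [ 0.48169466 -0.3777693   0.23839055]
```

View pics/blue.png

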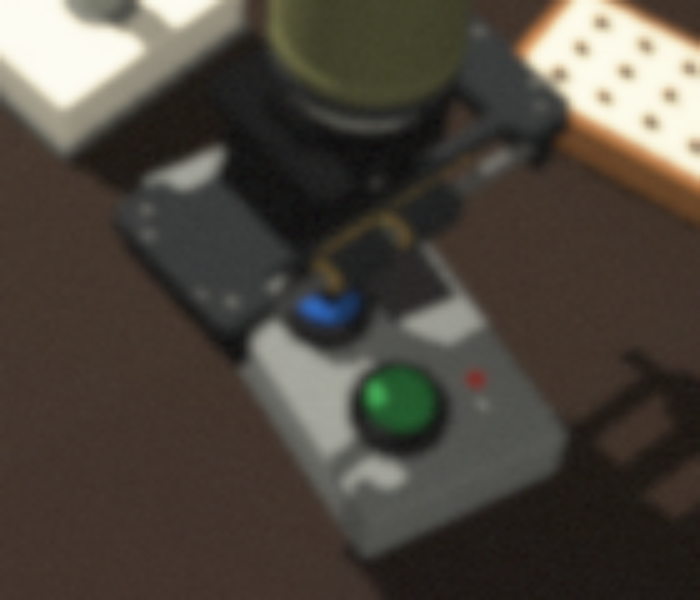

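The gripper is on the blue key (crop 325,305). It is bottomed with 17 N and no longer moving, so the key is pressed. Retreat, then work out the grasp of the first jar.

Call:
{"method": "send_rows", "body": {"xyz": [[0,0,-0.01],[0,0,-0.03],[0,0,-0.04],[0.02,0,-0.04],[0.05,0,-0.02],[0.05,0,0],[0.05,0,0],[0.05,0,0],[0.05,0,0],[0.05,0,0],[0.05,0,0],[0.05,0,0],[0.05,0,0],[0.05,0,0],[0.05,0,0],[0.05,0,0],[0.05,0,0],[0.05,0,0],[0.05,0,0],[0,0,0]], "rotation": [[0,0,0],[0,0,0],[0,0,0],[0,0,0],[0,0,0],[0,0,0],[0,0,0],[0,0,0],[0,0,0],[0,0,0],[0,0,0],[0,0,0],[0,0,0],[0,0,0],[0,0,0],[0,0,0],[0,0,0],[0,0,0],[0,0,0],[0,0,0]], "jaw": [0,0,0,0,0,0,0,0,0,0,1,1,1,1,1,1,1,1,1,1]}}

```text
time_s: 6.85
tool_pos: [0.4787, 0.3961, 0.373]
tool_rot: [-179.9, -0.2, 90.6]
force: [-0.1, 0.3, -0.3]
grip_width: 0.0723
grasp_force: 0.0
```

```bash
cat >> h.py <<'E'
def axes(az_y,ang):
    """tool y at azimuth az_y; tool z in the plane of d (= az_y-90) tilted by ang deg from down towards d"""
    y=np.array([np.cos(np.radians(az_y)),np.sin(np.radians(az_y)),0]); d=np.array([y[1],-y[0],0]); t=np.radians(ang)
    z=np.cos(t)*np.array([0,0,-1])+np.sin(t)*d
    return Ro.from_matrix(np.stack([np.cross(y,z),y,z],1))
D=env.grip_depth
def grasp(c,heading,ang=45,back=.010,up=.005):
    """tcp pose gripping a lying jar (centre c); heading = azimuth of the mouth"""
    R=axes(heading+90,ang); a=np.array([np.cos(np.radians(heading)),np.sin(np.radians(heading)),0])
    g=np.array([c[0],c[1],.022])-back*a+[0,0,up]; return g-R.as_matrix()[:,2]*D,R
def place(peg,az_y,h=0.,ang=45,back=.010,up=.005):
    """tcp pose with jar (gripped by grasp) mouth down on peg, jar lifted by h; after turning -90 about tool y"""
    R=axes(az_y,ang-90); d=np.array([np.sin(np.radians(az_y)),-np.cos(np.radians(az_y)),0])
    g=np.array([peg[0],peg[1],.087+h+back])+d*up; return g-R.as_matrix()[:,2]*D,R
E
python3 - <<'E'
from h import *
d=cam('top')
for j in jars(d): print(*j[:4])
p,R=grasp((.4291,.2766),-77.3); z=R.as_matrix()[:,2]
print(pose()[0],p,R.as_euler('xyz',degrees=True)); go(p-.1*z,R); print(env.get_obs()['qpos'])
red,white=masks(d)
h=cv2.cvtColor(d['image'],cv2.COLOR_BGR2HSV); print(h[262:270,490:505].max((0,1)),d['image'][255:270,485:515].reshape(-1,3).max(0))
E
```

```text
[306.6 206.9] [0.6886 0.1354 0.022 ] -40.1 0.035
[266.2 245.9] [0.5639 0.2593 0.022 ] -80.9 0.032
[259.4 289.6] [0.4291 0.2766 0.022 ] -77.8 0.031
[0.48012479 0.39206801 0.37314666] [0.40148469 0.3991388  0.14261196] [180.   45.  102.7]
shift mm [ 76.7 -93.7 159.8] then rotvec [-0.085 -0.782 -0.204] shift in new axes [180.1 -75.2  45.9]
[-56.24812443  15.84593393  17.62490258  90.84195739  -4.92382834
  74.10796285 -37.56818121]
[ 50 198 230] [154 158 230]
```

Call:
{"method": "send_rows", "body": {"xyz": [[0,0,0],[0,0,0],[0,0,0],[0,0,0],[0,0,0],[0,0,0],[0,0,0],[0,0,0],[0,0,0]], "rotation": [[0,0,-0.11],[0,0,-0.11],[0,-0.131,0],[0,-0.131,0],[0,-0.131,0],[0,-0.131,0],[0,-0.131,0],[0,-0.131,0],[0,0,0]], "jaw": [1,1,1,1,1,1,1,1,1]}}

```text
time_s: 7.8
tool_pos: [0.4814, 0.3882, 0.3728]
tool_rot: [-179.9, 45.2, 102.7]
force: [-0.3, 0.4, -0.2]
grip_width: 0.0868
grasp_force: 0.0
```

Run:
```python
from h import *
p,R=grasp((.4291,.2766),-77.3); z=R.as_matrix()[:,2]
go(p-.1*z,R); print(pose()[0],pose()[1].as_euler('xyz',degrees=True),env.get_obs()['qpos'])
```

```text
shift mm [182.9 -75.4  42.2] then rotvec [-0.002  0.004  0.   ] shift in new axes [182.7 -75.5  42.8]
[0.48138003 0.38819791 0.37279307] [-179.86168624   45.228885    102.71763404] [-66.19129693  26.45676553  20.58656744  84.14577988  27.85818434
  97.34272596 -35.83538421]
```

Call:
{"method": "send_rows", "body": {"xyz": [[0.045,-0.019,0.01],[0.045,-0.019,0.01],[0.045,-0.019,0.01],[0.045,-0.019,0.01],[0,0,0],[0,0,0]], "rotation": [[0,0,0],[0,0,0],[0,0,0],[0,0,0],[0,0,0],[0,0,0]], "jaw": [1,1,1,1,1,1]}}

```text
time_s: 8.4
tool_pos: [0.3861, 0.4676, 0.2184]
tool_rot: [-180.0, 45.0, 102.6]
force: [0.3, -0.6, -0.5]
grip_width: 0.087
grasp_force: 0.0
```

Run:
```python
from h import *
p,R=grasp((.4291,.2766),-77.3)
for i in range(3): go(p,R)
print(env.get_obs()['qpos'])
d=cam('top'); print([j[:3] for j in jars(d)])
```

```text
shift mm [4.000e+00 1.000e-01 1.032e+02] then rotvec [-0.002  0.    -0.001] shift in new axes [ 4.000e+00 -1.000e-01  1.032e+02]
shift mm [4.000e+00 1.000e-01 1.032e+02] then rotvec [-0.002  0.    -0.001] shift in new axes [ 4.000e+00 -1.000e-01  1.032e+02]
shift mm [4.000e+00 1.000e-01 1.032e+02] then rotvec [-0.002  0.    -0.001] shift in new axes [ 4.000e+00 -1.000e-01  1.032e+02]
[-72.73685187  35.54538725  15.63770323  89.24226424  21.23709131
  90.1483008  -51.11970941]
[(array([306.5, 207. ]), array([0.6882, 0.1355, 0.022 ]), -39.2), (array([207.9, 250.8]), array([0.5472, 0.4403, 0.022 ]), -43.9), (array([266.2, 246. ]), array([0.5639, 0.2593, 0.022 ]), -80.8), (array([259.6, 289.5]), array([0.4293, 0.2762, 0.022 ]), -79.0)]
```

Call:
{"method": "send_rows", "body": {"xyz": [[0.003,0,0.02],[0,0,0.02],[0,0,0.02],[0,0,0.02],[0,0,0.02],[0,0,0],[0,0,0]], "rotation": [[0,0,0],[0,0,0],[0,0,0],[0,0,0],[0,0,0],[0,0,0],[0,0,0]], "jaw": [1,1,1,1,1,1,1]}}

```text
time_s: 9.15
tool_pos: [0.4024, 0.4007, 0.1477]
tool_rot: [179.8, 44.9, 102.3]
force: [0.5, 0.7, 0.7]
grip_width: 0.0872
grasp_force: 0.0
```

Run:
```python
from h import *
p,R=grasp((.4291,.2766),-77.3); go(p,R); print(env.get_obs()['force'])
s=cam('side'); t=cam('top')
cv2.imwrite('pics/g1.png',np.hstack([cv2.resize(s['image'][170:290,170:290],(400,400)),cv2.resize(t['image'][230:330,190:290],(400,400))]))
```

```text
shift mm [ 2.6 -1.2  4.5] then rotvec [-0.002 -0.001 -0.005] shift in new axes [ 2.6 -1.2  4.5]
[0.4753578  0.69949526 0.68525195]
```

View pics/g1.png

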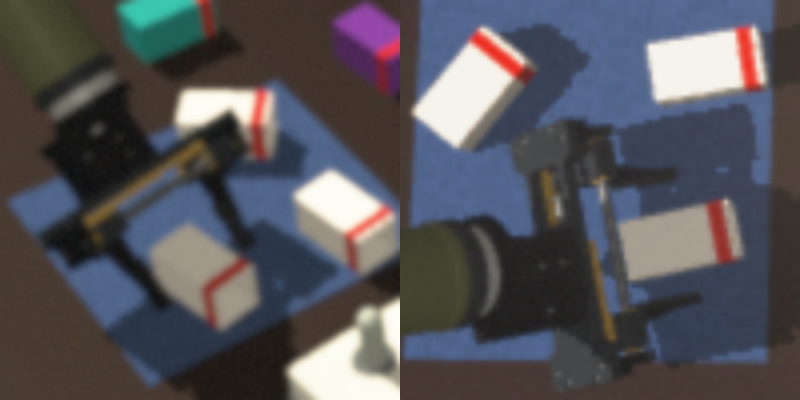

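The fingers straddle the jar well, with the jar at (205,280) in the left half of the crop. I go in 4 mm more, close, and lift.

Call:
{"method": "send_rows", "body": {"newtons": 25, "xyz": [[0.001,0,0.004],[0,0,0],[0,0,0],[0,0,0],[0,0,0],[0,0,0],[0,0,0],[0,0,0],[0,0,0],[-0.014,0,-0.014],[-0.02,0,-0.02],[-0.03,0,-0.03],[-0.03,0,-0.03],[-0.03,0,-0.03],[0,0,0]], "rotation": [[0,0,0],[0,0,0],[0,0,0],[0,0,0],[0,0,0],[0,0,0],[0,0,0],[0,0,0],[0,0,0],[0,0,0],[0,0,0],[0,0,0],[0,0,0],[0,0,0],[0,0,0]], "jaw": [1,0,0,0,0,0,0,0,0,0,0,0,0,0,0]}}

```text
time_s: 10.75
tool_pos: [0.4029, 0.3996, 0.3255]
tool_rot: [179.3, 44.6, 102.0]
force: [0.4, 0.8, -0.6]
grip_width: 0.0438
grasp_force: 25.0
```

Run:
```python
from h import *
pegA=(.4833,.0889)
p,R=place(pegA,0,.12); print(p); go(p,R); print(env.get_obs()['qpos'])
```

```text
[ 0.4833     -0.03171196  0.33261196]
shift mm [-317.2  -14.9  302.9] then rotvec [0.009 1.557 0.242] shift in new axes [-300.    80.4 -310. ]
[-71.55778876  23.63257668  18.36383647  93.22969653  25.64213789
  94.82762194 -45.30991577]
```

Call:
{"method": "send_rows", "body": {"xyz": [[0,0,0],[0,0,0],[0,0,0],[0,0,0],[0,0,0],[0,0,0],[0,0,0],[0,0,0],[0,0,0],[0,0,0],[0,0,0],[0,0,0],[0,0,0],[0,0,0]], "rotation": [[0,0.13,0],[0,0.13,0],[0,0.13,0],[0,0.13,0],[0,0.13,0],[0,0.13,0],[0,0.13,0],[0,0.13,0],[0,0.13,0],[0,0.13,0],[0,0.13,0],[0,0.141,0],[0,0,0],[0,0,0]], "jaw": [0,0,0,0,0,0,0,0,0,0,0,0,0,0]}}

```text
time_s: 12.15
tool_pos: [0.4013, 0.3984, 0.3176]
tool_rot: [-180.0, -44.8, 102.6]
force: [-0.5, 0.1, -0.5]
grip_width: 0.0439
grasp_force: 25.0
```

Run:
```python
from h import *
pegA=(.4833,.0889)
p,R=place(pegA,12.5,.12); print(p); go(p,R); print(env.get_obs()['qpos'],pose()[1].as_euler('xyz',degrees=True))
```

```text
[ 0.50940521 -0.02885297  0.33261196]
shift mm [-302.3   12.4 -320.8] then rotvec [-0.001  0.004  0.001] shift in new axes [-300.9   13.  -322.1]
[-46.68943777   8.00820376  12.38560517 112.99272677 -55.78161916
  54.66481718  10.1285509 ] [-179.96444379  -44.75513558  102.55207409]
```

Call:
{"method": "send_rows", "body": {"xyz": [[-0.033,0.0013,-0.035],[-0.033,0.0013,-0.035],[-0.033,0.0013,-0.035],[-0.033,0.0013,-0.035],[-0.033,0.0013,-0.035],[-0.033,0.0013,-0.035],[-0.033,0.0013,-0.035],[-0.033,0.0013,-0.035],[-0.033,0.0013,-0.035],[-0.005,0.0005,-0.006],[0,0,0],[0,0,0],[0,0,0]], "rotation": [[0,0,0],[0,0,0],[0,0,0],[0,0,0],[0,0,0],[0,0,0],[0,0,0],[0,0,0],[0,0,0],[0,0,0],[0,0,0],[0,0,0],[0,0,0]], "jaw": [0,0,0,0,0,0,0,0,0,0,0,0,0]}}

```text
time_s: 13.45
tool_pos: [0.5088, -0.0259, 0.3314]
tool_rot: [-179.9, -45.0, 102.8]
force: [-0.0, -0.3, -0.9]
grip_width: 0.044
grasp_force: 25.0
```

Run:
```python
from h import *
pegA=(.4833,.0889)
p,R=place(pegA,12.5,.06); go(p,R); print(env.get_obs()['qpos'],pose()[1].as_euler('xyz',degrees=True))
s=cam('side'); t=cam('top')
cv2.imwrite('pics/p1.png',np.hstack([cv2.resize(s['image'][180:330,230:380],(400,400)),cv2.resize(t['image'][200:320,280:400],(400,400))]))
```

```text
shift mm [-43.6  -0.   39.5] then rotvec [-0.004  0.     0.003] shift in new axes [-43.6  -0.1  39.5]
[-17.04369679  14.76755056  34.71562435 105.97735534 -45.30629101
  91.10819752  42.85837491] [-179.94387244  -44.98688661  102.76098239]
```

View pics/p1.png

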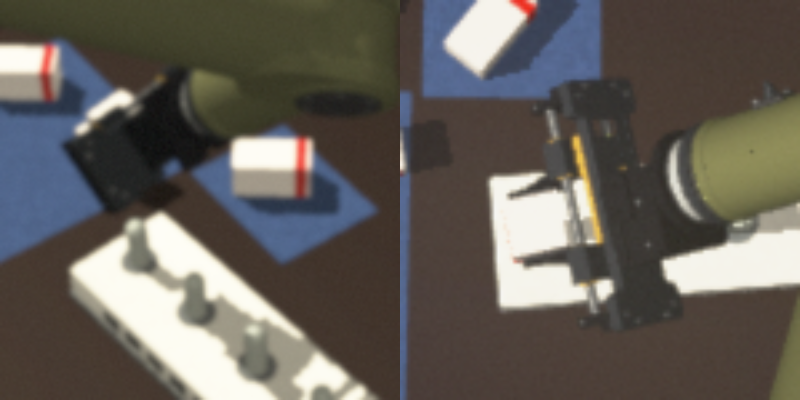

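Call:
{"method": "send_rows", "body": {"xyz": [[-0.014,0,0.014],[-0.014,0,0.014],[-0.014,0,0.012],[-0.01,0,0.01],[-0.007,0,0.007],[-0.007,0,0.007],[-0.007,0,0.007],[0,0,0]], "rotation": [[0,0,0],[0,0,0],[0,0,0],[0,0,0],[0,0,0],[0,0,0],[0,0,0],[0,0,0]], "jaw": [0,0,0,0,0,0,0,0]}}

```text
time_s: 14.35
tool_pos: [0.5091, -0.0294, 0.2284]
tool_rot: [-179.9, -45.0, 102.5]
force: [-1.0, 0.7, -0.6]
grip_width: 0.0439
grasp_force: 25.0
```

Run:
```python
from h import *
p,R=place((.4833,.0889),12.5,0); go(p,R); x=pose()[0]; print('world',(p-x).round(4),env.get_obs()['force'])
```

```text
shift mm [-10.8   0.5  11.4] then rotvec [-0.002  0.    -0.   ] shift in new axes [-10.9   0.4  11.4]
world [ 0.0003  0.0005 -0.0158] [-0.97586879  0.68653946 -0.62508608]
```

Call:
{"method": "send_rows", "body": {"xyz": [[-0.005,0,0.005],[-0.004,0,0.004],[-0.001,0,0.001],[-0.001,0,0.001],[0,0,0]], "rotation": [[0,0,0],[0,0,0],[0,0,0],[0,0,0],[0,0,0]], "jaw": [0,0,0,0,0]}}

```text
time_s: 14.85
tool_pos: [0.5095, -0.0296, 0.214]
tool_rot: [180.0, -45.0, 102.6]
force: [1.1, 1.0, 0.3]
grip_width: 0.0436
grasp_force: 25.0
```

Call:
{"method": "send_rows", "body": {"xyz": [[-0.001,0,0.001],[-0.001,0,0.001],[0,0,0]], "rotation": [[0,0,0],[0,0,0],[0,0,0]], "jaw": [0,0,0]}}

```text
time_s: 15.15
tool_pos: [0.5096, -0.03, 0.2133]
tool_rot: [179.9, -45.2, 102.7]
force: [-3.3, -3.3, 11.4]
grip_width: 0.0438
grasp_force: 25.0
```

Rim contact (11 N). Release and back out along the tool axis.

Call:
{"method": "send_rows", "body": {"xyz": [[0,0,0],[0,0,0],[0,0,0],[0,0,0],[0,0,0],[0,0,0],[0,0,-0.01],[0,0,-0.02],[0,0,-0.03],[0,0,-0.04],[0,0,-0.04],[0,0,0]], "rotation": [[0,0,0],[0,0,0],[0,0,0],[0,0,0],[0,0,0],[0,0,0],[0,0,0],[0,0,0],[0,0,0],[0,0,0],[0,0,0],[0,0,0]], "jaw": [1,1,1,1,1,1,1,1,1,1,1,1]}}

```text
time_s: 16.35
tool_pos: [0.5318, -0.1313, 0.3145]
tool_rot: [179.5, -44.6, 102.6]
force: [0.2, 0.0, -0.7]
grip_width: 0.0868
grasp_force: 0.0
```

Run:
```python
from h import *
t=cam('top'); s=cam('side'); print([j[:4] for j in jars(t)]);print([j[:4] for j in jars(s)])
p,R=grasp((.5639,.2593),-80); print(pose()[0],p); go(p-.1*R.as_matrix()[:,2],R)
cv2.imwrite('pics/p1b.png',np.hstack([cv2.resize(s['image'][180:330,230:380],(400,400)),cv2.resize(t['image'][200:320,280:400],(400,400))]))
```

```text
[(array([306.5, 206.9]), array([0.6885, 0.1354, 0.022 ]), -39.4, 0.035), (array([207.8, 251.8]), array([0.5443, 0.4404, 0.022 ]), -39.9, 0.032), (array([266.2, 245.9]), array([0.564 , 0.2592, 0.022 ]), -80.9, 0.032)]
[(array([235.4, 206.5]), array([0.5368, 0.447 , 0.022 ]), -38.2, 0.037)]
[ 0.53100679 -0.12716163  0.31082021] [0.54208771 0.38300363 0.14261196]
shift mm [332.1 124.  469.1] then rotvec [ 1.000e-03 -1.569e+00  4.800e-02] shift in new axes [ 472.8   99.5 -335. ]
```

View pics/p1b.png

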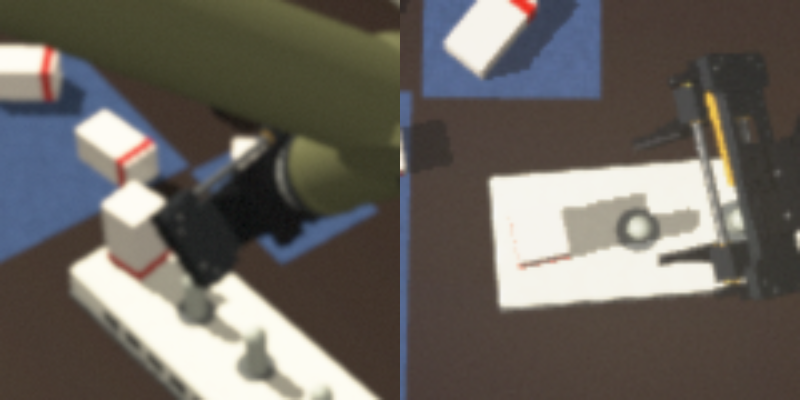

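Jar 1 stands on peg 1. Lift, swing the tool back, and go to the jar at (0.564, 0.259).

Call:
{"method": "send_rows", "body": {"xyz": [[0.03,0,-0.03],[0.03,0,-0.03],[0,0,0],[0,0,0],[0,0,0],[0,0,0],[0,0,0],[0,0,0],[0,0,0],[0,0,0],[0,0,0],[0,0,0],[0,0,0],[0,0,0],[0,0,0]], "rotation": [[0,0,0],[0,0,0],[0,-0.13,0],[0,-0.13,0],[0,-0.13,0],[0,-0.13,0],[0,-0.13,0],[0,-0.13,0.048],[0,-0.13,0],[0,-0.13,0],[0,-0.13,0],[0,-0.13,0],[0,-0.13,0],[0,-0.141,0],[0,0,0]], "jaw": [1,1,1,1,1,1,1,1,1,1,1,1,1,1,1]}}

```text
time_s: 17.95
tool_pos: [0.5305, -0.123, 0.3925]
tool_rot: [-179.3, 45.0, 100.7]
force: [0.0, 0.1, -0.3]
grip_width: 0.0872
grasp_force: 0.0
```

Run:
```python
from h import *
p,R=grasp((.5637,.2593),-80); print(pose()[0],p); go(p-.1*R.as_matrix()[:,2],R); print(env.get_obs()['qpos'])
```

```text
[ 0.53045245 -0.12299094  0.39251772] [0.54188771 0.38300363 0.14261196]
shift mm [ 526.6  102.4 -275.1] then rotvec [-0.004  0.001  0.008] shift in new axes [ 527.7   99.1 -274.2]
[-38.32729883   3.54103096  36.06168974 109.21780107  46.39181542
  68.94780995  -9.95811358]
```

Call:
{"method": "send_rows", "body": {"xyz": [[0.0335,0.008,-0.0335],[0.0335,0.008,-0.0335],[0.0335,0.008,-0.0335],[0.0335,0.008,-0.0335],[0.0335,0.008,-0.0335],[0.0335,0.008,-0.0335],[0.0335,0.008,-0.0335],[0.0335,0.008,-0.0335],[0.0335,0.008,-0.0335],[0.0335,0.008,-0.0335],[0.0335,0.008,-0.0335],[0.0335,0.008,-0.0335],[0.031,0,0.031],[0.031,0,0.031],[0.031,0,0.031],[0.031,0,0.031],[0,0,0],[0,0,0]], "rotation": [[0,0,0.004],[0,0,0.004],[0,0,0],[0,0,0],[0,0,0],[0,0,0],[0,0,0],[0,0,0],[0,0,0],[0,0,0],[0,0,0],[0,0,0],[0,0,0],[0,0,0],[0,0,0],[0,0,0],[0,0,0],[0,0,0]], "jaw": [1,1,1,1,1,1,1,1,1,1,1,1,1,1,1,1,1,1]}}

```text
time_s: 19.75
tool_pos: [0.5316, 0.4504, 0.2193]
tool_rot: [-180.0, 45.1, 99.5]
force: [0.0, 0.4, 1.1]
grip_width: 0.0872
grasp_force: 0.0
```

Run:
```python
from h import *
t=cam('top'); s=cam('side'); print([j[:4] for j in jars(t)]);print([j[:4] for j in jars(s)])
p,R=grasp((.5637,.2593),-80); go(p,R); print(pose()[0])
```

```text
[(array([306.6, 207. ]), array([0.6884, 0.1353, 0.022 ]), -39.8, 0.035), (array([266.3, 246.3]), array([0.5629, 0.2588, 0.022 ]), -79.7, 0.032)]
[(array([329.9, 241.6]), array([0.6824, 0.1422, 0.022 ]), -43.5, 0.037)]
shift mm [  7.8  -2.5 105. ] then rotvec [-0.003 -0.002 -0.01 ] shift in new axes [  8.1  -2.7 105. ]
[0.53261488 0.45093419 0.22253113]
```

Call:
{"method": "send_rows", "body": {"xyz": [[0.006,-0.002,0.02],[0,0,0.02],[0,0,0.02],[0,0,0.02],[0,0,0.02],[0,0,0],[0,0,0]], "rotation": [[0,0,-0.005],[0,0,0],[0,0,0],[0,0,0],[0,0,0],[0,0,0],[0,0,0]], "jaw": [1,1,1,1,1,1,1]}}

```text
time_s: 20.55
tool_pos: [0.5417, 0.3853, 0.147]
tool_rot: [179.9, 44.9, 99.6]
force: [0.3, 0.3, 0.4]
grip_width: 0.0872
grasp_force: 0.0
```

Run:
```python
from h import *
t=cam('top'); print([j[:4] for j in jars(t)])
p,R=grasp((.5637,.2593),-80); go(p,R); print(pose()[0],env.get_obs()['force'])
```

```text
[(array([306.5, 207. ]), array([0.6884, 0.1354, 0.022 ]), -40.0, 0.035), (array([266.4, 246.2]), array([0.5633, 0.2586, 0.022 ]), -80.3, 0.031)]
shift mm [ 0.9 -0.1  5.1] then rotvec [-0.002 -0.002 -0.004] shift in new axes [ 1.  -0.1  5.1]
[0.54150793 0.38594102 0.14693   ] [-0.24116173  0.86109497 -0.00664856]
```

Call:
{"method": "send_rows", "body": {"newtons": 25, "xyz": [[0.001,0,0.004],[0,0,0],[0,0,0],[0,0,0],[0,0,0],[0,0,0],[0,0,0],[0,0,0],[0,0,0],[-0.014,0,-0.014],[-0.02,0,-0.02],[-0.03,0,-0.03],[-0.03,0,-0.03],[-0.03,0,-0.03],[0,0,0]], "rotation": [[0,0,0],[0,0,0],[0,0,0],[0,0,0],[0,0,0],[0,0,0],[0,0,0],[0,0,0],[0,0,0],[0,0,0],[0,0,0],[0,0,0],[0,0,0],[0,0,0],[0,0,0]], "jaw": [1,0,0,0,0,0,0,0,0,0,0,0,0,0,0]}}

```text
time_s: 22.1
tool_pos: [0.5432, 0.3826, 0.3255]
tool_rot: [179.2, 44.7, 99.1]
force: [-0.2, 0.3, -0.2]
grip_width: 0.044
grasp_force: 25.0
```

Call:
{"method": "send_rows", "body": {"xyz": [[0,0,0],[0,0,0],[0,0,0],[0,0,0],[0,0,0],[0,0,0],[0,0,0],[0,0,0],[0,0,0],[0,0,0],[0,0,0],[0,0,0],[0,0,0],[0,0,0]], "rotation": [[0,0.13,0],[0,0.13,0],[0,0.13,0],[0,0.13,0],[0,0.13,0],[0,0.13,0],[0,0.13,0],[0,0.13,0],[0,0.13,0],[0,0.13,0],[0,0.13,0],[0,0.141,0],[0,0,0],[0,0,0]], "jaw": [0,0,0,0,0,0,0,0,0,0,0,0,0,0]}}

```text
time_s: 23.5
tool_pos: [0.5417, 0.3816, 0.3163]
tool_rot: [-179.9, -44.8, 99.6]
force: [0.0, 0.7, -0.7]
grip_width: 0.0441
grasp_force: 25.0
```

Run:
```python
from h import *
p,R=place((.4914,-.0007),9.8,.12); print(p,pose()[0]); go(p,R); print(env.get_obs()['qpos'],env.get_obs()['grip_width'],pose()[1].as_euler('xyz',degrees=True))
t=cam('top');print([j[:4] for j in jars(t)])
```

```text
[ 0.5119293  -0.11955198  0.33261196] [0.54169232 0.38160991 0.31629176]
shift mm [-335.9 -113.6 -355.8] then rotvec [ 0.     0.004 -0.003] shift in new axes [-334.1 -114.6 -357.2]
[-25.00159272  20.47333439  -1.87550376  97.2574954  -50.94675058
  58.9347235    9.2983569 ] 0.0440530959420037 [-179.87988473  -44.75609637   99.59727555]
[(array([306.6, 206.9]), array([0.6886, 0.1354, 0.022 ]), -40.1, 0.035)]
```

Call:
{"method": "send_rows", "body": {"xyz": [[0.02,0,-0.02],[-0.028,-0.0095,-0.0295],[-0.028,-0.0095,-0.0295],[-0.028,-0.0095,-0.0295],[-0.028,-0.0095,-0.0295],[-0.028,-0.0095,-0.0295],[-0.028,-0.0095,-0.0295],[-0.028,-0.0095,-0.0295],[-0.028,-0.0095,-0.0295],[-0.028,-0.0095,-0.0295],[-0.028,-0.0095,-0.0295],[-0.028,-0.0095,-0.0295],[-0.028,-0.0095,-0.0295],[-0.02,0,0.018],[0,0,0],[0,0,0]], "rotation": [[0,0,0],[0,0,0],[0,0,0],[0,0,0],[0,0,0],[0,0,0],[0,0,0],[0,0,0],[0,0,0],[0,0,0],[0,0,0],[0,0,0],[0,0,0],[0,0,0],[0,0,0],[0,0,0]], "jaw": [0,0,0,0,0,0,0,0,0,0,0,0,0,0,0,0]}}

```text
time_s: 25.15
tool_pos: [0.512, -0.1175, 0.3313]
tool_rot: [-179.8, -45.0, 99.7]
force: [0.6, 0.2, 0.5]
grip_width: 0.0438
grasp_force: 25.0
```

Run:
```python
from h import *
for h in(.06,0):
    p,R=place((.4914,-.0007),9.6,h); go(p,R); print((p-pose()[0]).round(4))
```

```text
shift mm [-42.9  -0.7  40. ] then rotvec [-0.005  0.     0.002] shift in new axes [-42.9  -0.8  40. ]
[-0.0004 -0.0022 -0.0586]
shift mm [-85.3  -0.5  82.5] then rotvec [-0.005  0.     0.002] shift in new axes [-85.4  -0.8  82.4]
[-0.0004 -0.0022 -0.1186]
```

Call:
{"method": "send_rows", "body": {"xyz": [[-0.014,0,0.014],[-0.014,0,0.014],[-0.014,0,0.012],[-0.01,0,0.01],[-0.007,0,0.007],[-0.007,0,0.007],[-0.007,0,0.007],[-0.005,0,0.005],[-0.004,0,0.004],[0,0,0]], "rotation": [[0,0,0],[0,0,0],[0,0,0],[0,0,0],[0,0,0],[0,0,0],[0,0,0],[0,0,0],[0,0,0],[0,0,0]], "jaw": [0,0,0,0,0,0,0,0,0,0]}}

```text
time_s: 26.15
tool_pos: [0.5116, -0.1204, 0.2157]
tool_rot: [-179.8, -45.0, 99.6]
force: [-0.3, -1.2, -0.4]
grip_width: 0.0437
grasp_force: 25.0
```

Call:
{"method": "send_rows", "body": {"xyz": [[-0.001,0,0.001],[-0.001,0,0.001],[-0.001,0,0.001],[0,0,0]], "rotation": [[0,0,0],[0,0,0],[0,0,0],[0,0,0]], "jaw": [0,0,0,0]}}

```text
time_s: 26.55
tool_pos: [0.512, -0.1207, 0.2134]
tool_rot: [180.0, -45.0, 99.7]
force: [-1.3, -0.4, 4.8]
grip_width: 0.0436
grasp_force: 25.0
```

Light contact. A touch more, then release, back out and lift.

Call:
{"method": "send_rows", "body": {"xyz": [[-0.0005,0,0.0005],[0,0,0],[0,0,0],[0,0,0],[0,0,0],[0,0,0],[0,0,0],[0,0,-0.01],[0,0,-0.02],[0,0,-0.03],[0,0,-0.04],[0,0,-0.04],[0.03,0,-0.03],[0.03,0,-0.03],[0,0,0]], "rotation": [[0,0,0],[0,0,0],[0,0,0],[0,0,0],[0,0,0],[0,0,0],[0,0,0],[0,0,0],[0,0,0],[0,0,0],[0,0,0],[0,0,0],[0,0,0],[0,0,0],[0,0,0]], "jaw": [0,1,1,1,1,1,1,1,1,1,1,1,1,1,1]}}

```text
time_s: 28.05
tool_pos: [0.5292, -0.2194, 0.4022]
tool_rot: [179.3, -44.7, 100.1]
force: [0.3, -1.4, 0.8]
grip_width: 0.0869
grasp_force: 0.0
```

Run:
```python
from h import *
t=cam('top'); s=cam('side'); print([j[:4] for j in jars(t)]);print([j[:4] for j in jars(s)])
p,R=grasp((.5443,.4408),-39.5); print(pose()[0],p); go(p-.1*R.as_matrix()[:,2],R); print(env.get_obs()['qpos'])
p,R=grasp((.6885,.1354),-39.5); print(p)
cv2.imwrite('pics/p2.png',np.hstack([cv2.resize(s['image'][180:330,230:380],(400,400)),cv2.resize(t['image'][200:320,280:400],(400,400))]))
```

```text
[(array([306.6, 207. ]), array([0.6883, 0.1353, 0.022 ]), -39.7, 0.035), (array([207.7, 251.7]), array([0.5444, 0.4408, 0.022 ]), -41.0, 0.033)]
[]
[ 0.52856319 -0.21855282  0.39662467] [0.44737472 0.52069903 0.14261196]
shift mm [435.   -2.1 691.3] then rotvec [ 0.    -1.495 -0.788] shift in new axes [ 556.4  518.8 -297.2]
[ 13.15326902  21.14216182  21.51180763  88.33529671 -38.81704914
 105.03643167  46.35968524]
[0.59157472 0.21529903 0.14261196]
```

View pics/p2.png

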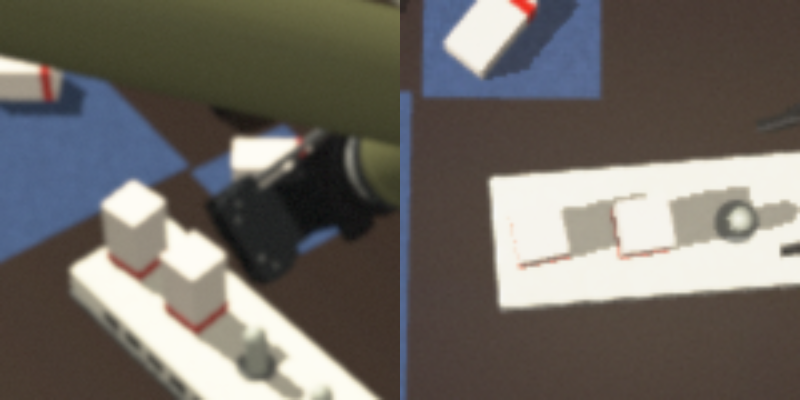

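Two jars stand on pegs 1 and 2. Next is the jar at (0.6885, 0.1354), heading about −39.5°.

Call:
{"method": "send_rows", "body": {"xyz": [[0,0,0],[0,0,0],[0,0,0],[0,0,0],[0,0,0],[0,0,0],[0,0,0],[0,0,0],[0,0,0],[0,0,0],[0,0,0],[0,0,0],[0,0,0],[0,0,0],[0,0,0],[0,0,0],[0,0,0],[0,0,0]], "rotation": [[0,-0.131,0],[0,-0.131,0],[0,-0.131,0],[0,-0.131,0],[0,-0.131,0],[0,-0.131,0],[0,0,-0.142],[0,0,-0.142],[0,0,-0.142],[0,0,-0.142],[0,0,-0.142],[0,-0.131,0],[0,-0.131,0],[0,-0.131,0],[0,-0.131,0],[0,-0.131,0],[0,-0.131,0],[0,0,0]], "jaw": [1,1,1,1,1,1,1,1,1,1,1,1,1,1,1,1,1,1]}}

```text
time_s: 29.95
tool_pos: [0.5273, -0.2168, 0.3925]
tool_rot: [-179.6, 44.9, 140.8]
force: [-0.8, 0.2, -0.7]
grip_width: 0.0868
grasp_force: 0.0
```

Run:
```python
from h import *
p,R=grasp((.6885,.1354),-39.5); print(p,pose()[0]); go(p-.1*R.as_matrix()[:,2],R);q=p-.1*R.as_matrix()[:,2];q[2]=.39; go(q,R); print(env.get_obs()['qpos'])
```

```text
[0.59157472 0.21529903 0.14261196] [ 0.5272966  -0.21682887  0.39248576]
shift mm [334.7 375.4 -83. ] then rotvec [-0.003 -0.002  0.004] shift in new axes [336.  374.3 -82.6]
shift mm [ 210.   374.5 -208.2] then rotvec [-0.003 -0.002  0.004] shift in new axes [ 211.   374.3 -207.5]
[ -2.04750229  -4.45932508  15.33017005 116.18404332  38.36595525
  32.0640918   37.90813347]
```

Call:
{"method": "send_rows", "body": {"xyz": [[0.019,0.034,-0.019],[0.019,0.034,-0.019],[0.019,0.034,-0.019],[0.019,0.034,-0.019],[0.019,0.034,-0.019],[0.019,0.034,-0.019],[0.019,0.034,-0.019],[0.019,0.034,-0.019],[0.019,0.034,-0.019],[0.019,0.034,-0.019],[0.019,0.034,-0.019],[0.031,0,0.031],[0.031,0,0.031],[0.031,0,0.031],[0.031,0,0.031],[0,0,0],[0,0,0]], "rotation": [[0,0,0],[0,0,0],[0,0,0],[0,0,0],[0,0,0],[0,0,0],[0,0,0],[0,0,0],[0,0,0],[0,0,0],[0,0,0],[0,0,0],[0,0,0],[0,0,0],[0,0,0],[0,0,0],[0,0,0]], "jaw": [1,1,1,1,1,1,1,1,1,1,1,1,1,1,1,1,1]}}

```text
time_s: 31.65
tool_pos: [0.5394, 0.258, 0.2186]
tool_rot: [-179.5, 44.9, 140.7]
force: [0.9, -0.5, 1.5]
grip_width: 0.0869
grasp_force: 0.0
```

Run:
```python
from h import *
t=cam('top'); s=cam('side'); print([j[:4] for j in jars(t)]);print([j[:4] for j in jars(s)])
p,R=grasp((.6885,.1354),-39.5); go(p,R); print(pose()[0])
```

```text
[(array([306.9, 206.6]), array([0.6897, 0.1343, 0.022 ]), -40.0, 0.033), (array([208. , 249.3]), array([0.5519, 0.4403, 0.022 ]), -50.7, 0.027)]
[(array([235.1, 206.5]), array([0.5361, 0.4475, 0.022 ]), -38.8, 0.038), (array([330.2, 241.6]), array([0.6832, 0.1415, 0.022 ]), -42.2, 0.036)]
shift mm [  8.4  -1.  103.5] then rotvec [-0.001  0.001 -0.002] shift in new axes [  8.3  -1.1 103.5]
[0.54031644 0.25899139 0.22166792]
```

Call:
{"method": "send_rows", "body": {"newtons": 25, "xyz": [[0.006,-0.001,0.02],[0,0,0.02],[0,0,0.02],[0,0,0.02],[0,0,0.02],[0.001,0,0.003],[0,0,0]], "rotation": [[0,0,0],[0,0,0],[0,0,0],[0,0,0],[0,0,0],[0,0,0],[0,0,0]], "jaw": [1,1,1,1,1,1,1]}}

```text
time_s: 32.45
tool_pos: [0.591, 0.2134, 0.1402]
tool_rot: [-179.7, 45.0, 140.5]
force: [-0.3, 0.7, 1.0]
grip_width: 0.0871
grasp_force: 0.0
```

Run:
```python
from h import *
p,R=grasp((.6885,.1354),-39.5); go(p,R); print(pose()[0],env.get_obs()['force'])
print([j[:4] for j in jars(cam('side'))])
```

```text
shift mm [-1.2  1.8 -2.3] then rotvec [-0.005  0.     0.   ] shift in new axes [-1.2  1.8 -2.3]
[0.59100348 0.21339279 0.14016184] [-0.27996818  0.68693625  0.98798318]
[(array([235.7, 206.4]), array([0.5376, 0.4468, 0.022 ]), -35.7, 0.036), (array([332.6, 239.9]), array([0.6929, 0.1431, 0.022 ]), -55.3, 0.03)]
```

Call:
{"method": "send_rows", "body": {"newtons": 25, "xyz": [[0,0,0],[0,0,0],[0,0,0],[0,0,0],[0,0,0],[0,0,0],[0,0,0],[0,0,0],[-0.014,0,-0.014],[-0.02,0,-0.02],[-0.03,0,-0.03],[-0.03,0,-0.03],[-0.03,0,-0.03],[0,0,0]], "rotation": [[0,0,0],[0,0,0],[0,0,0],[0,0,0],[0,0,0],[0,0,0],[0,0,0],[0,0,0],[0,0,0],[0,0,0],[0,0,0],[0,0,0],[0,0,0],[0,0,0]], "jaw": [0,0,0,0,0,0,0,0,0,0,0,0,0,0]}}

```text
time_s: 33.9
tool_pos: [0.5928, 0.2154, 0.3244]
tool_rot: [179.2, 45.4, 139.9]
force: [1.3, 0.1, 1.0]
grip_width: 0.0439
grasp_force: 25.0
```

Call:
{"method": "send_rows", "body": {"xyz": [[0,0,0],[0,0,0],[0,0,0],[0,0,0],[0,0,0],[0,0,0],[0,0,0],[0,0,0],[0,0,0],[0,0,0],[0,0,0],[0,0,0],[0,0,0],[0,0,0],[0,0,0],[0,0,0],[0,0,0],[0,0,0]], "rotation": [[0,0.131,0],[0,0.131,0],[0,0.131,0],[0,0.131,0],[0,0.131,0],[0,0.131,0],[0,0,0.142],[0,0,0.142],[0,0,0.142],[0,0,0.142],[0,0,0.142],[0,0.131,0],[0,0.131,0],[0,0.131,0],[0,0.131,0],[0,0.131,0],[0,0.131,0],[0,0,0]], "jaw": [0,0,0,0,0,0,0,0,0,0,0,0,0,0,0,0,0,0]}}

```text
time_s: 35.7
tool_pos: [0.5913, 0.2119, 0.3141]
tool_rot: [-179.5, -45.0, 99.1]
force: [0.8, 0.0, -0.6]
grip_width: 0.0437
grasp_force: 25.0
```

Run:
```python
from h import *
p,R=place((.4996,-.0903),9.8,.12); print(p,pose()[0]); go(p,R); print(env.get_obs()['qpos'],env.get_obs()['grip_width'],pose()[1].as_euler('xyz',degrees=True))
```

```text
[ 0.5201293  -0.20915198  0.33261196] [0.59130053 0.21192854 0.31412563]
shift mm [-273.  -139.6 -297.8] then rotvec [-0.     0.    -0.008] shift in new axes [-271.8 -141.8 -297.9]
[  8.9760107   22.61572876 -23.39185003  96.48215091 -40.1293896
  66.16247038  14.68928859] 0.04374899795210869 [-179.53641952  -44.97150569   99.14500354]
```

Call:
{"method": "send_rows", "body": {"xyz": [[0.02,0,-0.02],[-0.0248,-0.0127,-0.027],[-0.0248,-0.0127,-0.027],[-0.0248,-0.0127,-0.027],[-0.0248,-0.0127,-0.027],[-0.0248,-0.0127,-0.027],[-0.0248,-0.0127,-0.027],[-0.0248,-0.0127,-0.027],[-0.0248,-0.0127,-0.027],[-0.0248,-0.0127,-0.027],[-0.0248,-0.0127,-0.027],[-0.0248,-0.0127,-0.027],[-0.02,0,0.019],[0,0,0],[0,0,0]], "rotation": [[0,0,0],[0,0,0],[0,0,0],[0,0,0],[0,0,0],[0,0,0],[0,0,0],[0,0,0],[0,0,0],[0,0,0],[0,0,0],[0,0,0],[0,0,0],[0,0,0],[0,0,0]], "jaw": [0,0,0,0,0,0,0,0,0,0,0,0,0,0,0]}}

```text
time_s: 37.2
tool_pos: [0.5216, -0.2056, 0.3348]
tool_rot: [-179.7, -45.0, 99.6]
force: [-0.0, 0.1, 0.1]
grip_width: 0.0437
grasp_force: 25.0
```

Run:
```python
from h import *
x,r=pose(); az=r.as_euler('xyz',degrees=True)[2]-90
for h in(.06,0):
    p,R=place((.4996,-.0903),az,h); go(p,R); print((p-pose()[0]).round(4),az)
```

```text
shift mm [-46.2  -2.2  41.7] then rotvec [-0.005  0.    -0.   ] shift in new axes [-46.3  -2.4  41.6]
[-0.0019 -0.0036 -0.0621] 9.616076841695858
shift mm [-88.7  -2.   84.1] then rotvec [-0.005  0.    -0.   ] shift in new axes [-88.7  -2.4  84.1]
[-0.0019 -0.0036 -0.1221] 9.616076841695858
```

Call:
{"method": "send_rows", "body": {"xyz": [[-0.014,-0.002,0.014],[-0.014,0,0.014],[-0.014,0,0.012],[-0.012,0,0.011],[-0.007,0,0.007],[-0.007,0,0.007],[-0.007,0,0.007],[-0.005,0,0.005],[-0.003,0,0.003],[0,0,0]], "rotation": [[0,0,0],[0,0,0],[0,0,0],[0,0,0],[0,0,0],[0,0,0],[0,0,0],[0,0,0],[0,0,0],[0,0,0]], "jaw": [0,0,0,0,0,0,0,0,0,0]}}

```text
time_s: 38.2
tool_pos: [0.5196, -0.2094, 0.2192]
tool_rot: [-179.9, -45.0, 99.6]
force: [0.5, 0.1, -0.7]
grip_width: 0.044
grasp_force: 25.0
```

Call:
{"method": "send_rows", "body": {"xyz": [[-0.001,0,0.001],[-0.001,0,0.001],[-0.001,0,0.001],[0,0,0]], "rotation": [[0,0,0],[0,0,0],[0,0,0],[0,0,0]], "jaw": [0,0,0,0]}}

```text
time_s: 38.6
tool_pos: [0.5197, -0.2094, 0.2154]
tool_rot: [-179.9, -45.0, 99.6]
force: [0.1, 0.0, -0.9]
grip_width: 0.0438
grasp_force: 25.0
```

Call:
{"method": "send_rows", "body": {"xyz": [[-0.001,0,0.001],[-0.001,0,0.001],[0,0,0]], "rotation": [[0,0,0],[0,0,0],[0,0,0]], "jaw": [0,0,0]}}

```text
time_s: 38.9
tool_pos: [0.5196, -0.2094, 0.2124]
tool_rot: [-179.9, -45.0, 99.6]
force: [0.5, 0.5, -1.7]
grip_width: 0.044
grasp_force: 25.0
```

Call:
{"method": "send_rows", "body": {"xyz": [[-0.0007,0,0.0007],[-0.0007,0,0.0007],[0,0,0]], "rotation": [[0,0,0],[0,0,0],[0,0,0]], "jaw": [0,0,0]}}

```text
time_s: 39.2
tool_pos: [0.5197, -0.2094, 0.2106]
tool_rot: [-179.9, -45.0, 99.6]
force: [-0.6, -1.1, -0.8]
grip_width: 0.0436
grasp_force: 25.0
```

Call:
{"method": "send_rows", "body": {"xyz": [[-0.0007,0,0.0007],[-0.0007,0,0.0007],[0,0,0]], "rotation": [[0,0,0],[0,0,0],[0,0,0]], "jaw": [0,0,0]}}

```text
time_s: 39.5
tool_pos: [0.5197, -0.2097, 0.2104]
tool_rot: [-180.0, -45.1, 99.7]
force: [-2.5, -1.7, 8.1]
grip_width: 0.0439
grasp_force: 25.0
```

Run:
```python
from h import *
t=cam('top'); s=cam('side'); print([j[:4] for j in jars(t)])
print(env.get_obs()['force'])
cv2.imwrite('pics/p3.png',np.hstack([cv2.resize(s['image'][230:350,260:380],(400,400)),cv2.resize(t['image'][220:300,310:430],(400,267)) if 0 else cv2.resize(t['image'][200:320,300:420],(400,400))]))
```

```text
[(array([207.7, 251.7]), array([0.5444, 0.4408, 0.022 ]), -40.4, 0.032)]
[-2.85754353 -1.32340953  8.66854113]
```

View pics/p3.png

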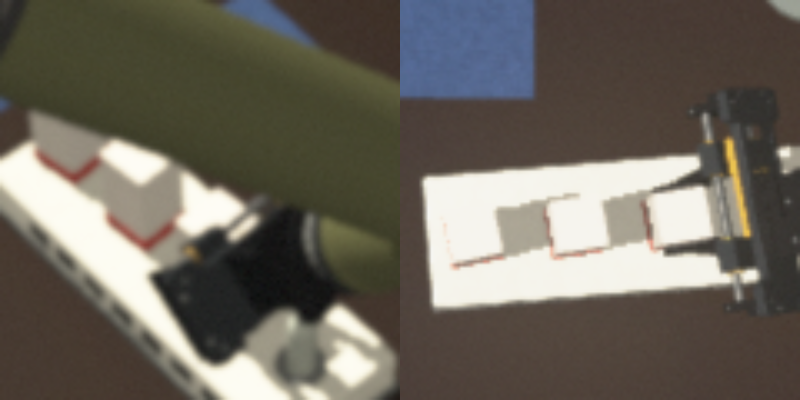

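Contact at 8 N, and the third jar is in line in the top view (about 680,215 in the crop). Release, lift and turn for the last jar.

Call:
{"method": "send_rows", "body": {"xyz": [[0,0,0],[0,0,0],[0,0,0],[0,0,0],[0,0,0],[0,0,0],[0,0,-0.01],[0,0,-0.02],[0,0,-0.03],[0,0,-0.04],[0,0,-0.04],[0.03,0,-0.03],[0.03,0,-0.03],[0,0,0]], "rotation": [[0,0,0],[0,0,0],[0,0,0],[0,0,0],[0,0,0],[0,0,0],[0,0,0],[0,0,0],[0,0,0],[0,0,0],[0,0,0],[0,0,0],[0,0,0],[0,0,0]], "jaw": [1,1,1,1,1,1,1,1,1,1,1,1,1,1]}}

```text
time_s: 41.0
tool_pos: [0.5373, -0.3077, 0.4]
tool_rot: [179.4, -44.6, 100.1]
force: [1.0, -0.1, 0.6]
grip_width: 0.0873
grasp_force: 0.0
```

Call:
{"method": "send_rows", "body": {"xyz": [[0,0,0],[0,0,0],[0,0,0],[0,0,0],[0,0,0],[0,0,0],[0.04,0,0],[0.04,0,0],[0.04,0,0],[0.04,0,0],[0.04,0,0],[0.04,0,0],[0.04,0,0],[0.04,0,0],[0.04,0,0],[0.04,0,0],[0,0,0]], "rotation": [[0,-0.131,0],[0,-0.131,0],[0,-0.131,0],[0,-0.131,0],[0,-0.131,0],[0,-0.131,0],[0,0,0],[0,0,0],[0,0,0],[0,0,0],[0,0,0],[0,0,0],[0,0,0],[0,0,0],[0,0,0],[0,0,0],[0,0,0]], "jaw": [1,1,1,1,1,1,1,1,1,1,1,1,1,1,1,1,1]}}

```text
time_s: 42.7
tool_pos: [0.4677, 0.0933, 0.3928]
tool_rot: [-180.0, -0.1, 100.2]
force: [-0.8, -0.1, 0.1]
grip_width: 0.0867
grasp_force: 0.0
```

Run:
```python
from h import *
p,R=grasp((.5442,.4410),-39); q=p-.1*R.as_matrix()[:,2]; print(p,q,pose()[0],pose()[1].as_euler('xyz',degrees=True)); go(q,R);print(env.get_obs()['qpos'])
t=cam('top'); s=cam('side'); print([j[:4] for j in jars(t)]);print([j[:4] for j in jars(s)])
```

```text
[0.44658117 0.52005017 0.14261196] [0.39162866 0.56454984 0.21332264] [0.46768921 0.09328475 0.39278211] [-1.79982338e+02 -6.22137268e-02  1.00239461e+02]
shift mm [477.1   9.  180. ] then rotvec [-0.279 -0.752 -0.674] shift in new axes [ 378.4  318.4 -124.6]
[  7.72444798  -1.5820515  -21.64266379 107.0684922   -0.67131805
  74.41673974  -3.49076151]
[(array([207.8, 251.7]), array([0.5444, 0.4405, 0.022 ]), -40.1, 0.032)]
[]
```

Call:
{"method": "send_rows", "body": {"xyz": [[0.045,0,0],[0.045,0,0],[0.045,0,0],[0.045,0,0],[0.045,0,0],[0.045,0,0],[0.045,0,0],[0.045,0,0],[0.045,0,0],[0,0,0],[0,0,0],[0,0,0],[0,0,0],[0,0,0],[0,0,0],[0,0,0],[0,0,0],[0,0,0],[0,0,0],[0,0,0]], "rotation": [[0,0,0],[0,0,0],[0,0,0],[0,0,0],[0,0,0],[0,0,0],[0,0,0],[0,0,0],[0,0,0],[0,0,-0.142],[0,0,-0.142],[0,0,-0.142],[0,0,-0.142],[0,0,-0.142],[0,-0.131,0],[0,-0.131,0],[0,-0.131,0],[0,-0.131,0],[0,-0.131,0],[0,-0.131,0]], "jaw": [1,1,1,1,1,1,1,1,1,1,1,1,1,1,1,1,1,1,1,1]}}

```text
time_s: 44.8
tool_pos: [0.4027, 0.4854, 0.3918]
tool_rot: [-179.9, 45.4, 140.3]
force: [0.8, 0.7, -0.1]
grip_width: 0.0871
grasp_force: 0.0
```

Run:
```python
from h import *
p,R=grasp((.5442,.4410),-39); q=p-.1*R.as_matrix()[:,2]; print(q,pose()[0],pose()[1].as_euler('xyz',degrees=True)); go(q,R);print(env.get_obs()['qpos'])
```

```text
[0.39162866 0.56454984 0.21332264] [0.40269747 0.48536844 0.39182557] [-179.89003458   45.40878091  140.2657536 ]
shift mm [168.6  54.   83.1] then rotvec [-0.011  0.007 -0.009] shift in new axes [167.5  54.6  84.9]
[-37.02227846  23.89015694 -35.63578161  87.97231691  54.83745845
  94.2197259  -29.25495295]
```

Call:
{"method": "send_rows", "body": {"xyz": [[0.042,0.014,0.02],[0.042,0.014,0.02],[0.042,0.014,0.02],[0.042,0.014,0.02],[0,0,0],[0,0,0]], "rotation": [[0,0,0],[0,0,0],[0,0,0],[0,0,0],[0,0,0],[0,0,0]], "jaw": [1,1,1,1,1,1]}}

```text
time_s: 45.4
tool_pos: [0.3899, 0.568, 0.2145]
tool_rot: [-179.6, 45.2, 140.6]
force: [0.7, 0.6, 0.7]
grip_width: 0.0871
grasp_force: 0.0
```

Run:
```python
from h import *
p,R=grasp((.5442,.4410),-39); go(p,R);print(env.get_obs()['qpos'])
t=cam('top'); s=cam('side'); print([j[:4] for j in jars(t)]);print([j[:4] for j in jars(s)])
```

```text
shift mm [ -1.4  -0.3 103.4] then rotvec [-0.013  0.003 -0.005] shift in new axes [ -1.7  -1.6 103.4]
[-45.3410967   41.69161912 -33.02074375  84.64903977  60.64326197
  90.10937851 -42.94588152]
[(array([207.9, 251.4]), array([0.5454, 0.4401, 0.022 ]), -40.6, 0.031)]
[(array([235.8, 206.6]), array([0.5375, 0.4458, 0.022 ]), -39.9, 0.036)]
```

Call:
{"method": "send_rows", "body": {"xyz": [[0,-0.001,0.02],[0,0,0.02],[0,0,0.02],[0,0,0.02],[0,0,0.02],[0,0,0],[0,0,0]], "rotation": [[0,0,0],[0,0,0],[0,0,0],[0,0,0],[0,0,0],[0,0,0],[0,0,0]], "jaw": [1,1,1,1,1,1,1]}}

```text
time_s: 46.2
tool_pos: [0.4425, 0.5228, 0.1449]
tool_rot: [-179.8, 45.0, 140.5]
force: [-0.7, 0.6, 0.8]
grip_width: 0.0871
grasp_force: 0.0
```

Run:
```python
from h import *
p,R=grasp((.5442,.4410),-39); go(p,R);print(pose()[0],env.get_obs()['force'])
```

```text
shift mm [-1.8  0.5  5. ] then rotvec [-0.01   0.001 -0.006] shift in new axes [-1.8  0.4  5. ]
[0.44253267 0.52275164 0.1448612 ] [-0.70933541  0.56135272  0.78406054]
```

Call:
{"method": "send_rows", "body": {"newtons": 25, "xyz": [[-0.001,0,0.004],[0,0,0],[0,0,0],[0,0,0],[0,0,0],[0,0,0],[0,0,0],[0,0,0],[0,0,0],[-0.014,0,-0.014],[-0.02,0,-0.02],[-0.03,0,-0.03],[-0.03,0,-0.03],[-0.04,0,-0.04],[0,0,0]], "rotation": [[0,0,0],[0,0,0],[0,0,0],[0,0,0],[0,0,0],[0,0,0],[0,0,0],[0,0,0],[0,0,0],[0,0,0],[0,0,0],[0,0,0],[0,0,0],[0,0,0],[0,0,0]], "jaw": [1,0,0,0,0,0,0,0,0,0,0,0,0,0,0]}}

```text
time_s: 47.7
tool_pos: [0.4456, 0.5227, 0.3371]
tool_rot: [178.9, 45.1, 139.6]
force: [-0.1, -0.1, 0.1]
grip_width: 0.0437
grasp_force: 25.0
```

Call:
{"method": "send_rows", "body": {"xyz": [[0,0,0],[0,0,0],[0,0,0],[0,0,0],[0,0,0],[0,0,0],[0,0,0],[0,0,0],[0,0,0],[0,0,0],[0,0,0],[0,0,0]], "rotation": [[0,0.131,0],[0,0.131,0],[0,0.131,0],[0,0.131,0],[0,0.131,0],[0,0.131,0],[0,0,0.142],[0,0,0.142],[0,0,0.142],[0,0,0.142],[0,0,0.142],[0,0,0]], "jaw": [0,0,0,0,0,0,0,0,0,0,0,0]}}

```text
time_s: 48.9
tool_pos: [0.445, 0.5211, 0.3274]
tool_rot: [180.0, 0.1, 99.7]
force: [-0.3, 0.6, 0.1]
grip_width: 0.0439
grasp_force: 25.0
```

Run:
```python
from h import *
p,R=place((.5077,-.1799),10,.12); print(p,pose()); go(p,R); print(pose()[1].as_euler('xyz',degrees=True),env.get_obs()['qpos'])
```

```text
[ 0.52864405 -0.29867959  0.33261196] (array([0.44496143, 0.52107972, 0.32737007]), Rotation.from_matrix(array([[-1.68689573e-01,  9.85669009e-01,  6.57193062e-04],
                            [ 9.85668127e-01,  1.68690344e-01, -1.38257558e-03],
                            [-1.47362403e-03,  4.14548170e-04, -9.99998828e-01]])))
shift mm [-822.1  -55.8   -4.1] then rotvec [ 0.002  0.787 -0.005] shift in new axes [-577.4  -59.9 -584.8]
[1.79976248e+02 8.44324679e-02 9.97116474e+01] [-23.39200468  30.41021331 -39.894374    81.98807879  19.74232838
  74.7260702  -54.88782409]
```

Call:
{"method": "send_rows", "body": {"xyz": [[0,0,-0.04],[0,0,-0.04],[-0.0484,-0.0033,0],[-0.0484,-0.0033,0],[-0.0484,-0.0033,0],[-0.0484,-0.0033,0],[-0.0484,-0.0033,0],[-0.0484,-0.0033,0],[-0.0484,-0.0033,0],[-0.0484,-0.0033,0],[-0.0484,-0.0033,0],[-0.0484,-0.0033,0],[-0.0484,-0.0033,0],[-0.0484,-0.0033,0],[-0.0484,-0.0033,0],[-0.0484,-0.0033,0],[-0.0484,-0.0033,0],[-0.0484,-0.0033,0],[-0.0484,-0.0033,0],[0,0,0]], "rotation": [[0,0,0],[0,0,0],[0,0,0],[0,0,0],[0,0,0],[0,0,0],[0,0,0],[0,0,0],[0,0,0],[0,0,0],[0,0,0],[0,0,0],[0,0,0],[0,0,0],[0,0,0],[0,0,0],[0,0,0],[0,0,0],[0,0,0],[0,0,0]], "jaw": [0,0,0,0,0,0,0,0,0,0,0,0,0,0,0,0,0,0,0,0]}}

```text
time_s: 50.9
tool_pos: [0.5263, -0.3074, 0.4067]
tool_rot: [-179.8, 0.3, 99.3]
force: [-0.5, -1.0, -0.8]
grip_width: 0.0439
grasp_force: 25.0
```

Call:
{"method": "send_rows", "body": {"xyz": [[0,0,0],[0,0,0],[0,0,0],[0,0,0],[0,0,0],[0,0,0],[0,0,0]], "rotation": [[0,0.131,0],[0,0.131,0],[0,0.131,0],[0,0.131,0],[0,0.131,0],[0,0.131,0],[0,0,0]], "jaw": [0,0,0,0,0,0,0]}}

```text
time_s: 51.6
tool_pos: [0.5281, -0.3004, 0.4056]
tool_rot: [-179.9, -45.1, 99.6]
force: [-0.5, -1.0, -2.3]
grip_width: 0.044
grasp_force: 25.0
```

Run:
```python
from h import *
x,r=pose(); az=r.as_euler('xyz',degrees=True)[2]-90
for h in(.1,0):
    p,R=place((.5077,-.1799),az,h); go(p,R); print(az,(p-x).round(4))
print(env.get_obs()['qpos'])
```

```text
shift mm [-64.7   0.2  66.7] then rotvec [-0.002 -0.002  0.   ] shift in new axes [-64.6   0.1  66.9]
9.646800369684811 [-0.0002  0.0016 -0.093 ]
shift mm [-135.6    0.4  137.3] then rotvec [-0.002 -0.002  0.   ] shift in new axes [-1.353e+02  1.000e-01  1.376e+02]
9.646800369684811 [-0.0002  0.0016 -0.193 ]
[ 45.88033427  26.52279172 -13.99370217  78.87655571 -27.10439518
 106.04165176  40.94555277]
```

Call:
{"method": "send_rows", "body": {"xyz": [[-0.03,0,0.03],[-0.03,0,0.03],[-0.02,0,0.021],[0,0,0],[0,0,0]], "rotation": [[0,0,0],[0,0,0],[0,0,0],[0,0,0],[0,0,0]], "jaw": [0,0,0,0,0]}}

```text
time_s: 52.1
tool_pos: [0.5287, -0.2981, 0.2947]
tool_rot: [180.0, -44.9, 99.8]
force: [0.3, 0.6, 0.4]
grip_width: 0.0438
grasp_force: 25.0
```

Run:
```python
from h import *
x,r=pose(); az=r.as_euler('xyz',degrees=True)[2]-90
p,R=place((.5077,-.1799),az,0); go(p,R); print(az,(p-x).round(4))
```

```text
shift mm [-58.3  -0.5  57.7] then rotvec [0.    0.002 0.   ] shift in new axes [-58.4  -0.5  57.6]
9.836338191716052 [-0.0004 -0.0006 -0.082 ]
```

Call:
{"method": "send_rows", "body": {"xyz": [[-0.014,0,0.014],[-0.012,0,0.012],[-0.01,0,0.01],[-0.007,0,0.007],[-0.007,0,0.007],[-0.005,0,0.005],[0,0,0]], "rotation": [[0,0,0],[0,0,0],[0,0,0],[0,0,0],[0,0,0],[0,0,0],[0,0,0]], "jaw": [0,0,0,0,0,0,0]}}

```text
time_s: 52.8
tool_pos: [0.5283, -0.2989, 0.2154]
tool_rot: [-179.9, -45.0, 99.6]
force: [-0.2, 0.0, -0.1]
grip_width: 0.0438
grasp_force: 25.0
```

Call:
{"method": "send_rows", "body": {"xyz": [[-0.001,0,0.001],[-0.001,0,0.001],[0,0,0]], "rotation": [[0,0,0],[0,0,0],[0,0,0]], "jaw": [0,0,0]}}

```text
time_s: 53.1
tool_pos: [0.5283, -0.2991, 0.2152]
tool_rot: [-180.0, -45.1, 99.7]
force: [-3.8, -2.2, 11.1]
grip_width: 0.0438
grasp_force: 25.0
```

Call:
{"method": "send_rows", "body": {"xyz": [[0,0,0],[0,0,0],[0,0,0],[0,0,0],[0,0,0],[0,0,0],[0,0,-0.01],[0,0,-0.02],[0,0,-0.03],[0,0,-0.04],[0,0,-0.04],[0.03,0,-0.03],[0,0,0],[0,0,0],[0,0,0],[0,0,0],[0,0,0],[0,0,0],[0,0,0]], "rotation": [[0,0,0],[0,0,0],[0,0,0],[0,0,0],[0,0,0],[0,0,0],[0,0,0],[0,0,0],[0,0,0],[0,0,0],[0,0,0],[0,0,0],[0,-0.131,0],[0,-0.131,0],[0,-0.131,0],[0,-0.131,0],[0,-0.131,0],[0,-0.131,0],[0,0,0]], "jaw": [1,1,1,1,1,1,1,1,1,1,1,0,0,0,0,0,0,0,0]}}

```text
time_s: 55.0
tool_pos: [0.5456, -0.3944, 0.3561]
tool_rot: [180.0, 0.2, 99.8]
force: [0.4, 1.8, 0.0]
grip_width: 0.0312
grasp_force: 0.0
```

Run:
```python
from h import *
t=cam('top'); s=cam('side')
print([j[:4] for j in jars(t)])
for n,k in(('y',(.4892,-.3213)),('g',(.4695,-.4397))):
    print(n); go([*k,.27])
red,_=masks(s)
print([(c.round(1),st[:4],st[4]) for m,st,c in blobs(red,20,400) if 250<c[0]<400])
cv2.imwrite('pics/p4.png',np.hstack([cv2.resize(s['image'][230:380,250:400],(400,400)),cv2.resize(t['image'][200:320,310:430],(400,400))]))
```

```text
[]
y
shift mm [ 82.7 -42.5  85.1] then rotvec [0. 0. 0.] shift in new axes [ 82.7 -42.5  85.1]
g
shift mm [-30.7 -81.9  85. ] then rotvec [0. 0. 0.] shift in new axes [-30.7 -81.9  85. ]
[]
```

View pics/p4.png

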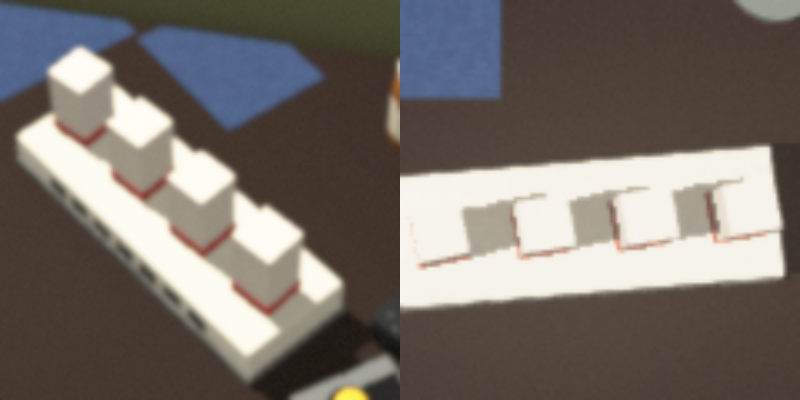

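All four jars stand fully down on pegs 1 to 4 (left-hand crop: red bands against the dryer top). Now the yellow key.

Call:
{"method": "send_rows", "body": {"xyz": [[0.04,-0.02,0.03],[0.043,-0.0225,0.03],[0,0,0.025],[0,0,0],[0,0,0],[0,0,0]], "rotation": [[0,0,0],[0,0,0],[0,0,0],[0,0,0],[0,0,0],[0,0,0]], "jaw": [0,0,0,0,0,0]}}

```text
time_s: 55.7
tool_pos: [0.4958, -0.3306, 0.277]
tool_rot: [179.9, 0.2, 99.6]
force: [0.3, 0.7, -0.0]
grip_width: 0.0005
grasp_force: 0.0
```

Run:
```python
from h import *
go([.4892,-.3213,.2384]); print(pose()[0])
```

```text
shift mm [10.4 -5.  38.6] then rotvec [0. 0. 0.] shift in new axes [10.4 -5.  38.6]
[ 0.49576149 -0.33061374  0.2770257 ]
```

Call:
{"method": "send_rows", "body": {"xyz": [[0.009,-0.004,0.01],[0,0,0.01],[0,0,0.008],[0,0,0.002],[0,0,0.002],[0,0,0.002],[0,0,0.002],[0,0,0],[0,0,0]], "rotation": [[0,0,0],[0,0,0],[0,0,0],[0,0,0],[0,0,0],[0,0,0],[0,0,0],[0,0,0],[0,0,0]], "jaw": [0,0,0,0,0,0,0,0,0]}}

```text
time_s: 56.6
tool_pos: [0.4892, -0.321, 0.2395]
tool_rot: [-179.9, 0.1, 99.7]
force: [-0.8, -0.5, 3.4]
grip_width: 0.0006
grasp_force: 1.7
```

Call:
{"method": "send_rows", "body": {"xyz": [[0,0,0.002],[0,0,0.001],[0,0,0],[0,0,0]], "rotation": [[0,0,0],[0,0,0],[0,0,0],[0,0,0]], "jaw": [0,0,0,0]}}

```text
time_s: 57.0
tool_pos: [0.4893, -0.321, 0.2384]
tool_rot: [-180.0, 0.1, 99.7]
force: [-5.1, 2.8, 15.4]
grip_width: 0.0005
grasp_force: 7.5
```

Yellow bottomed at the same height as blue. Next is the green key.

Call:
{"method": "send_rows", "body": {"xyz": [[0,0,-0.013],[0,0,-0.03],[-0.038,-0.013,0],[-0.038,-0.013,0],[-0.0375,-0.0135,0],[0,0,0],[0,0,0],[0,0,0]], "rotation": [[0,0,0],[0,0,0],[0,0,0],[0,0,0],[0,0,0],[0,0,0],[0,0,0],[0,0,0]], "jaw": [0,0,0,0,0,0,0,0]}}

```text
time_s: 57.8
tool_pos: [0.4703, -0.4378, 0.2789]
tool_rot: [-180.0, -0.0, 99.8]
force: [-0.1, 1.0, -0.3]
grip_width: 0.0007
grasp_force: 0.0
```

Run:
```python
from h import *
go([.4695,-.4397,.2384]); print(pose()[0])
```

```text
shift mm [-1.7 -1.1 40.5] then rotvec [0. 0. 0.] shift in new axes [-1.7 -1.1 40.5]
[ 0.47026901 -0.43782122  0.27894359]
```

Call:
{"method": "send_rows", "body": {"xyz": [[-0.001,-0.001,0.012],[0,0,0.012],[0,0,0.008],[0,0,0.002],[0,0,0.002],[0,0,0.002],[0,0,0.002],[0,0,0.002],[0,0,0],[0,0,0]], "rotation": [[0,0,0],[0,0,0],[0,0,0],[0,0,0],[0,0,0],[0,0,0],[0,0,0],[0,0,0],[0,0,0],[0,0,0]], "jaw": [0,0,0,0,0,0,0,0,0,0]}}

```text
time_s: 58.8
tool_pos: [0.4687, -0.4403, 0.2386]
tool_rot: [-180.0, 0.1, 99.7]
force: [-2.8, 3.5, 8.3]
grip_width: 0.0004
grasp_force: 4.0
```

Call:
{"method": "send_rows", "body": {"xyz": [[0,0,0.001],[0,0,0],[0,0,0],[0,0,-0.011],[0,0,-0.03],[0,0,-0.04],[0,0,-0.04],[0,0,-0.02],[0,0,0],[0,0,0]], "rotation": [[0,0,0],[0,0,0],[0,0,0],[0,0,0],[0,0,0],[0,0,0],[0,0,0],[0,0,0],[0,0,0],[0,0,0]], "jaw": [0,0,0,0,0,0,0,0,0,0]}}

```text
time_s: 59.8
tool_pos: [0.4686, -0.4404, 0.3772]
tool_rot: [-180.0, 0.1, 99.7]
force: [0.0, 0.4, 0.2]
grip_width: 0.0006
grasp_force: 0.0
```

Run:
```python
from h import *
t=cam('top')
print([j[:4] for j in jars(t)])
cv2.imwrite('pics/end.png',t['image'][100:330,130:620])
```

```text
[]
```

View pics/end.png

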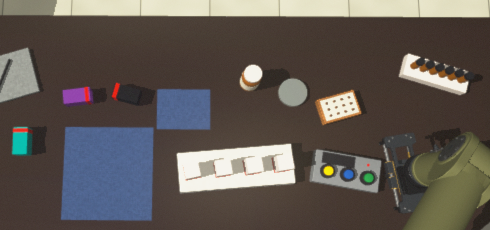

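The four jars are on the pegs (crop 193,170 to 285,162), the bystanders and look-alikes have not moved, and the arm is clear. Handing in.

```bash
python3 -c "
from cell import env
print(env.sign_off())"
```

```text
the job is handed in; nothing more can be done
None
```

The job is handed in: I pressed blue, set all four jars upside down on their own pegs with rims on the dryer, then pressed yellow and green, each once and fully down; nothing else moved, and the clock read about 60 s.

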